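# Step a wooden medallion under the pricker of a marking jig

## Task

Clear the wooden offcut off the jig's bed into the scrap box. The medallion's round mark is already pricked: slide the carriage by its knob to bring the square mark and then the cross exactly under the pointer, at each pressing the pricker's cap right down and letting it spring back, and prick the wood nowhere else. Leave the cross under the raised pointer, and leave the glue bottle, carved figure and mallet alone.

Things in the scene. Friction and masses are not known exactly. Their poses are not given: they have to be found in the camera images.
- jig: marking jig, screwed to the bench (dark steel bed 300 x 160 mm, 12 mm thick, two rails along its x, 36 mm high end stops, a column at its +y side at y = 185 mm carrying a level arm 18 mm wide, at heights 150 to 172 mm, along -y to the pricker). Origin: on the bench straight under the pointer; x along the bed's rails, z up. All its positions vary, yaw up to 0.35
- saddle (a joint): lower slide of the jig, m, -0.055 to 0.055, grows along the jig's +x; 0 centres the carriage under the pointer in x. Aluminium plate 100 x 300 mm, heights 26 to 50 mm with its rails. About 3 N to push
- carriage (a joint): upper slide, m, -0.055 to 0.055, grows along the jig's +y; 0 centres it under the pointer in y. Aluminium plate 150 x 150 mm, top at height 62 mm, that carries the clamped round wooden medallion (124 mm wide, top at height 74 mm) and, on a tongue 125 mm off its centre towards -y, a dark upright wooden knob. Rides on the saddle; stays where it is left. Pushing the knob moves both slides at once
- knob_grip (a point): point on the axis of the carriage's upright wooden knob, 15 mm below its top. The knob is a plain post, 24 mm in diameter, 50 mm high, from height 62 to 112 mm
- mark_round (a point): centre of the round mark (already pricked, not to be done again): dark filled dot 18 mm across on the medallion's top, 38 mm from its centre (height 74 mm). The medallion may be clamped at any angle
- mark_square (a point): centre of the square mark: dark filled square of 17 mm on the medallion's top, 34 mm from its centre, 125 degrees counterclockwise (from above) from the round one
- mark_cross (a point): centre of the cross mark: dark diagonal cross of two 28 x 6 mm strokes on the medallion's top, 40 mm from its centre, 240 degrees counterclockwise from the round one
- pointer (a point): tip of the raised steel pointer of the pricker, at height 86 mm, 12 mm above the medallion; fixed in the jig (does not follow the plunger)
- plunger (a joint): sprung plunger of the pricker, m: 0 up, 0.012 fully down (pointer in the wood, counted as a prick from 0.009); springs back by itself; about 7 N fully down
- cap_top (a point): centre of the top of the plunger's round dark cap, 32 mm in diameter, at height 200 mm when up; press it straight down
- offcut: loose wooden offcut, 60 (x) x 30 (y) x 50 (z) mm, 70 g, standing on the jig's bed (height 12 mm) between the rails, on the side away from the robot, in the way of the slides. Origin: centre of its underside
- scrap_box: open plywood box, fixed, 140 (x) x 160 (y) x 55 mm high outside, walls and floor 6 mm. Origin: centre of its underside on the bench
- glue: white glue bottle with black cap, 48 mm in diameter, 130 mm high, standing on the bench close to the knob's end of the jig; leave alone. Origin: centre of its underside
- figure: turned dark wooden figure, 72 mm wide, 130 mm high, standing on the bench close to the knob's end of the jig; leave alone. Origin: centre of its underside
- mallet: wooden mallet lying on the left beyond the scrap box: head 100 x 72 x 72 mm, centre 30 mm to +x of the origin; handle 24 mm thick to 140 mm to -x; leave alone. Origin: under it, on the bench

How it is judged:
By the outcome, as a careful person would: the job done as asked, in the order asked, and still so for the second after the job is handed in, with the robot touching nothing.
It also fails if it takes over 70 s, if anything falls off the work surface, if the arm or the gripper's body presses on something with over 40 N, if the wrist force passes 120 N, or if a joint passes its speed limit or range.

## Robot

A 6-joint arm with a two-finger parallel gripper is mounted at the origin on the work surface. World frame = base frame: x ahead of the robot, y to its left, z up, the work surface at z = 0. Lengths are in m, angles in rad, forces in N, time in s.
With the tool pointing down it reaches from about 0.3 to 0.85 m from the base axis. Payload 4.2 kg.
Tool frame: the origin (TCP) lies on the centre line of the jaws, within the pads' length; the fingertips stand 14 mm ahead of it and the grasp point (between the pads) lies 5 mm behind it; z points along the fingers, y is the line along which they close (so a half turn about z gives the same grasp; the last joint's range is limited). The gripper opens to 91 mm and grips with 3 to 60 N. Pads are 32 mm wide; open, the fingers measure 118 mm over their backs; the gripper's body (76 mm by 178 mm) begins 60 mm behind the grasp point.
Start: joints at [-1.319, 0.32, 1.565, -0, 1.257, -0.02], TCP at [0.154, -0.554, 0.195] pointing down, gripper open.
Joint ranges: [-3.11, 3.11], [-0.84, 2.01], [0.21, 2.61], [-1.34, 4.49], [0.05, 2.63], [-2.56, 2.56]. Speed limits (rad/s): [2.57, 2.57, 3.14, 3.14, 3.14, 3.14].

## Interface

Orientations are given as [roll, pitch, yaw] about the fixed x, y, z axes, in that order (R = Rz(yaw) Ry(pitch) Rx(roll)).
In Python, from plant import robot, optics gives the robot as it stands.
- The arm moves only by the tool carry_out, never from a script. Its argument "moves" is a list of rows, each a list of 3 entries, a list of its own where there are three numbers: the shift along the tool's x, y, z in m, then the turn, a rotation vector about the tool's x, y, z in degrees, then the finger opening in m, from 0 to 0.0912. In form: [[[x, y, z], [wx, wy, wz], hand], ...]. A call has 1 to 8 rows; each row shifts and turns the commanded pose from where the row before left it, along the tool's axes as they then stand; what a row does not reach is not made up. A row lasts 1/12 s, in which the tool goes at most 41.7 mm and 7.16 degrees, less where a joint would pass 70% of its speed; a pose out of reach is approached as far as the arm can. A call with a gripper value outside its range is refused whole. The fingers move at their own pace and stop on an object; the grip force is fixed at half the most. Time passes only in rows, so rows that do not move let the fingers close. It gives the time, the measured TCP pose, the force, the opening and the grip force at its end, in the units of the state.
- robot.observe(): the state, without advancing time (a new reading comes with each control period).
- optics.camera(name): name is "scene" or "top" or "wrist"; returns (picture, depth): 480x640x3 uint8, red, green, blue; 480x640 float32, m along the optical axis (not along the pixel's ray), 0 where there is no reading.
- optics.camera_params(name): a dict with "mtx" (3x3 intrinsics, pixels), "rvec" (rotation vector, rad) and "tvec" (3), from world to camera coordinates, as OpenCV has them; the wrist camera has in their place "mount" (4x4, takes a point from camera to tool coordinates, whose origin is the TCP and whose axes are the flange's). Camera axes: x right, y down, z forward; pixel columns grow to the right and rows downward; lengths in m; the calibration is good to about 2 mm. The wrist camera is an equidistant fisheye: a pixel r from the principal point sees the ray r / f radians off the axis. A picture is of the moment at which its call begins: read the wrist's pose just before it. camera_params takes no time and is no camera call.
- robot.close_job(): hands the job in; it is judged then, once.
The state is a dict: "clock": time; "joint_pos": joint angles; "joint_velocities": joint speeds; "joint_torque": joint torques, N m; "eef_pos": TCP position; "tcp_rot": TCP orientation; "contact_force": force on the tool from outside, world axes, zero at the start; "moment": the same for the moment, N m; "finger_gap": finger opening in m; "gripper_force": force on a finger pad.
Only numpy, scipy, OpenCV 4.12 (cv2) and the standard library are available. Lean on these libraries where they do the work, as an engineer would, in place of code of your own. Each camera call takes 0.05 s, during which the arm holds its last target. There are 200 camera calls.

## Working session

There is one attempt and no reset: what is moved stays moved. The work goes in short steps, Python scripts to look and compute and a tool call to move; the robot and the scene stay as the last step left them, time stands still between calls to the robot, and variables do not carry over. Pictures are saved under pics/ and viewed, at most 10 in all, crops included, and the job is handed in when it is done.

Besides the shell and the picture viewer there is one more tool, called after ">>>" in YAML: its name, and indented under it one key for each argument. carry_out: Moves the arm, as the interface text tells. Its arguments: {"type":"object","properties":{"moves":{"type":"array"}},"required":["moves"]}

```bash
mkdir -p pics; ls
cat > h.py <<'E'
import numpy as np, cv2
from plant import robot, optics
def look(n):
    p,d=optics.camera(n); return p,d
def save(n,p): cv2.imwrite('pics/'+n+'.png',p[...,::-1])
def world(n,d):
    c=optics.camera_params(n); K=np.array(c['mtx']);R,_=cv2.Rodrigues(np.array(c['rvec'],float));t=np.array(c['tvec'],float).ravel()
    v,u=np.mgrid[:480,:640]; P=np.stack([(u-K[0,2])/K[0,0]*d,(v-K[1,2])/K[1,1]*d,d],-1)
    return (P-t)@R
def ray(n,u,v,z):
    c=optics.camera_params(n); K=np.array(c['mtx']);R,_=cv2.Rodrigues(np.array(c['rvec'],float));t=np.array(c['tvec'],float).ravel()
    o=-R.T@t; r=R.T@np.array([(u-K[0,2])/K[0,0],(v-K[1,2])/K[1,1],1]); return o+r*(z-o[2])/r[2]
E
python3 - <<'E'
from h import *
for n in('top','scene'):
    p,d=look(n); save(n+'0',p); np.savez(n+'0.npz',p=p,d=d); print(n,ray(n,320,240,0), {k:np.round(v,3).tolist() for k,v in optics.camera_params(n).items()})
print(robot.observe())
E
```

```text
pics
top [0.57086506 0.0238002  0.        ] {'mtx': [[451.126, 0.0, 317.738], [0.0, 451.126, 234.982], [0.0, 0.0, 1.0]], 'rvec': [2.077, -2.15, 0.238], 'tvec': [0.05, 0.57, 1.096]}
scene [0.47001553 0.02149643 0.        ] {'mtx': [[551.486, 0.0, 313.325], [0.0, 551.486, 239.794], [0.0, 0.0, 1.0]], 'rvec': [1.44, 2.422, -0.646], 'tvec': [0.222, -0.368, 1.485]}
{'clock': 0.1, 'joint_pos': array([-1.31901961e+00,  3.20228484e-01,  1.56552523e+00, -2.43640062e-05,
        1.25742161e+00, -1.99841660e-02]), 'joint_velocities': array([ 0.00148363, -0.00148011, -0.00362612, -0.00079396, -0.00013096,
        0.00033816]), 'joint_torque': array([ 9.00024152e-04, -4.13332880e+01, -2.32508379e+01,  7.28822756e-02,
        4.22148895e-02, -5.96831546e-05]), 'eef_pos': array([ 0.15422895, -0.55343507,  0.19391644]), 'tcp_rot': array([-3.14000983e+00, -8.46538277e-06,  2.71768404e-01]), 'contact_force': array([ 0.22478783,  0.49611568, -0.24163347]), 'moment': array([ 0.0569218 ,  0.01718171, -0.03255309]), 'gripper_force': 0.0, 'finger_gap': 0.09132749795362946}
```

View pics/top0.png

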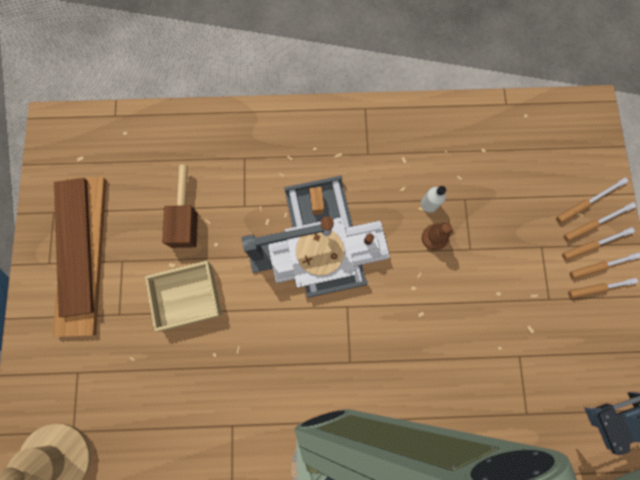

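View pics/scene0.png

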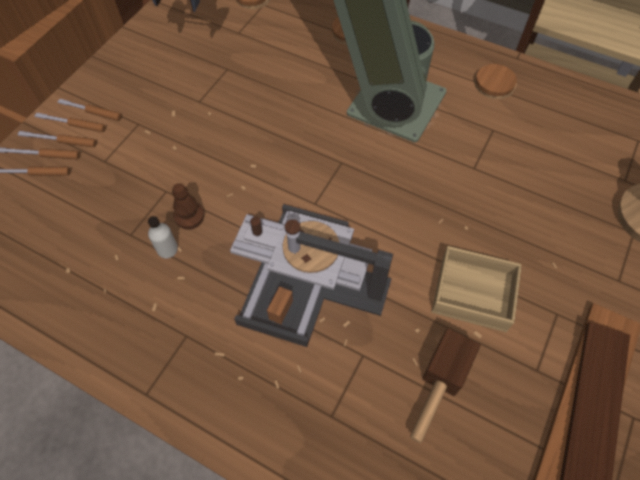

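The top view shows the offcut at (317,199), cap at (327,223), knob at (369,240), cross at (308,261), round at (334,256), square at (317,237) and the scrap box at (183,296). The scene view agrees. Next I measure these with depth.

Run:
```python
from h import *
for n in('top','scene'):
    f=np.load(n+'0.npz');p,d=f['p'],f['d'];W=world(n,d);np.save(n+'W.npy',W)
    z=W[...,2]; ok=(d>0)&(W[...,0]>0.3)&(W[...,0]<0.85)&(abs(W[...,1]+0.0)<0.45)
    hsv=cv2.cvtColor(p,cv2.COLOR_RGB2HSV)
    for nm,lo,hi in(('cap',.192,.21),('arm',.164,.18),('knobtop',.105,.12),('box/plate',.048,.068),('bottle/fig',.12,.14),('med',.069,.079),('saddle',.044,.053)):
        m=(ok&(z>lo)&(z<hi)).astype(np.uint8); k,L,s,c=cv2.connectedComponentsWithStats(m)
        for i in range(1,k):
            if s[i,4]>=12:
                q=W[L==i]; r=cv2.minAreaRect((q[:,:2]*1000).astype(np.float32)); print(n,nm,s[i,4],c[i].round(1),q.mean(0).round(4),'rect',np.round(r[0],1),np.round(r[1],1),round(r[2],1))
p=cv2.imread('pics/top0.png'); save('crop',cv2.resize(p[170:310,235:395],None,fx=5,fy=4.2,interpolation=cv2.INTER_CUBIC)[:600,:800,::-1])
```

```text
top cap 156 [326.8 222.6] [0.5695 0.011  0.2006] rect [570.   11.3] [30.6 30.1] 28.0
top arm 772 [278.1 235.8] [0.5486 0.1233 0.1725] rect [549.8 105.7] [ 35.9 206.2] 8.5
top knobtop 15 [437.  193.3] [ 0.658  -0.2716  0.1101] rect [ 658.3 -272.6] [19.5  8.9] 45.0
top knobtop 54 [442.3 230.5] [ 0.5611 -0.2745  0.1149] rect [ 563.2 -277.1] [34.4 24.5] 39.4
top knobtop 75 [369.1 236.7] [ 0.5522 -0.0943  0.1125] rect [552.4 -94.2] [20.3 23. ] 84.3
top knobtop 16 [253.2 253.4] [0.5201 0.1891 0.1121] rect [520.3 188.3] [ 3.9 28. ] 18.2
top box/plate 41 [181.4 170.8] [0.7613 0.3873 0.05  ] rect [762.3 387.5] [13.5 36.6] 89.7
top box/plate 18 [180.9 182.1] [0.7297 0.3878 0.0497] rect [729.1 389.2] [16.8 11.1] 43.6
top box/plate 27 [180.7 191.1] [0.7045 0.3876 0.0498] rect [704.7 386.4] [13.5 27.3] 78.9
top box/plate 270 [316.3 198.7] [0.6683 0.0308 0.0625] rect [670.1  30.8] [61.  29.9] 4.7
top box/plate 50 [429.5 202.7] [ 0.6492 -0.2653  0.0572] rect [ 652.3 -267.5] [46.5 19.8] 47.1
top box/plate 12 [179.8 200. ] [0.6803 0.3894 0.0495] rect [681.2 390.3] [19.7  8. ] 31.1
top box/plate 125 [
[... 5858 characters left out ...]
 [475.7 255.8] [0.3683 0.3512 0.0487] rect [367.6 346.5] [  9.8 107.6] 12.6
scene saddle 66 [511.  267.2] [0.3584 0.4274 0.0488] rect [360.2 431.9] [53.6 30.1] 58.9
scene saddle 146 [349.2 276.7] [0.5441 0.1323 0.0494] rect [543.3 131.2] [20.  47.8] 16.1
scene saddle 15 [372.5 291.7] [0.5518 0.1911 0.0491] rect [551.9 190.9] [ 2.8 17. ] 2.2
scene saddle 58 [448.2 306.4] [0.507  0.3431 0.0487] rect [505.3 342.9] [ 7.9 54.4] 10.6
scene saddle 31 [277.3 314.2] [0.6906 0.0406 0.0484] rect [689.9  40.9] [18.1 36.6] 46.1
scene saddle 90 [483.  315.4] [0.4921 0.4131 0.0492] rect [490.8 410.4] [ 8.  78.4] 12.7
scene saddle 623 [429.7 408. ] [0.7154 0.3899 0.0472] rect [716.8 392.6] [124.2  71.4] 0.9
```

View pics/crop.png

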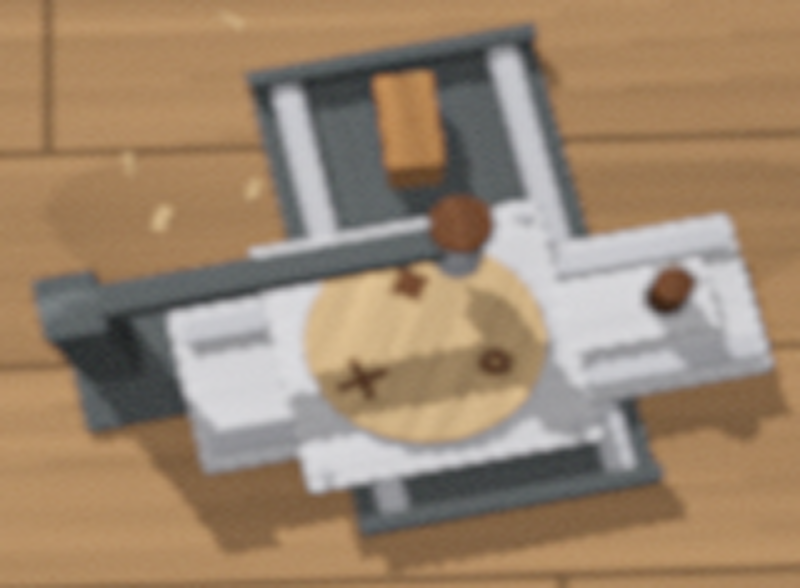

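The crop shows the jig yawed about 10°, with the offcut at its far end, and the knob and all three marks visible. I lift first, then cross over to above the offcut.

>>> carry_out:
  moves:
    - [[0,0,-0.04],[0,0,5.4],0.065]
    - [[0,0,-0.04],[0,0,5.4],0.065]
    - [[0,0,-0.04],[0,0,0],0.065]
    - [[0,0,-0.04],[0,0,0],0.065]
    - [[0.0281,-0.027,0],[0,0,0],0.065]
    - [[0.0281,-0.027,0],[0,0,0],0.065]
    - [[0.0281,-0.027,0],[0,0,0],0.065]
    - [[0.0281,-0.027,0],[0,0,0],0.065]

```text
clock: 0.77
eef_pos: [0.258, -0.4355, 0.3544]
tcp_rot: [-3.141, 0.0, 0.082]
contact_force: [1.1, -0.8, -0.7]
finger_gap: 0.0651
gripper_force: 0.0
```

>>> carry_out:
  moves:
    - [[0.0281,-0.027,0],[0,0,0],0.065]
    - [[0.0281,-0.027,0],[0,0,0],0.065]
    - [[0.0281,-0.027,0],[0,0,0],0.065]
    - [[0.0281,-0.027,0],[0,0,0],0.065]
    - [[0.0281,-0.027,0],[0,0,0],0.065]
    - [[0.0281,-0.027,0],[0,0,0],0.065]
    - [[0.0281,-0.027,0],[0,0,0],0.065]
    - [[0.0281,-0.027,0],[0,0,0],0.065]

```text
clock: 1.43
eef_pos: [0.4642, -0.2012, 0.3544]
tcp_rot: [-3.142, 0.0, 0.083]
contact_force: [0.6, -1.0, 0.2]
finger_gap: 0.0648
gripper_force: 0.0
```

>>> carry_out:
  moves:
    - [[0.0281,-0.027,0],[0,0,0],0.065]
    - [[0.0281,-0.027,0],[0,0,0],0.065]
    - [[0.0281,-0.027,0],[0,0,0],0.065]
    - [[0.0281,-0.027,0],[0,0,0],0.065]
    - [[0.0281,-0.027,0],[0,0,0],0.065]
    - [[0.0281,-0.027,0],[0,0,0],0.065]
    - [[0.0281,-0.027,0],[0,0,0],0.065]
    - [[0.0281,-0.027,0],[0,0,0],0.065]

```text
clock: 2.1
eef_pos: [0.6703, 0.0327, 0.354]
tcp_rot: [3.141, 0.001, 0.084]
contact_force: [0.8, -0.3, 0.6]
finger_gap: 0.0653
gripper_force: 0.0
```

```bash
cat >> h.py <<'E'
from scipy.spatial.transform import Rotation as Ro
def tcp():
    s=robot.observe(); T=np.eye(4); T[:3,:3]=Ro.from_euler('xyz',s['tcp_rot']).as_matrix(); T[:3,3]=s['eef_pos']; return T
def wrist_world(T,d):
    c=optics.camera_params('wrist'); K=np.array(c['mtx']); M=T@np.array(c['mount'])
    v,u=np.mgrid[:480,:640]; x=(u-K[0,2])/K[0,0]; y=(v-K[1,2])/K[1,1]; r=np.hypot(x,y)+1e-9; k=np.tan(np.minimum(r,1.5))/r
    P=np.stack([x*k*d,y*k*d,d],-1); return P@M[:3,:3].T+M[:3,3]
def wrist_ray(T,u,v,z):
    c=optics.camera_params('wrist'); K=np.array(c['mtx']); M=T@np.array(c['mount'])
    x=(u-K[0,2])/K[0,0]; y=(v-K[1,2])/K[1,1]; r=np.hypot(x,y)+1e-9; q=M[:3,:3]@np.array([x*np.sin(r)/r,y*np.sin(r)/r,np.cos(r)]); o=M[:3,3]; return o+q*(z-o[2])/q[2]
def rects(W,d,bands,minpx=150,box=(.3,.85,-.35,.5)):
    z=W[...,2]; ok=(d>0)&(W[...,0]>box[0])&(W[...,0]<box[1])&(W[...,1]>box[2])&(W[...,1]<box[3])
    for nm,lo,hi in bands:
        k,L,s,c=cv2.connectedComponentsWithStats((ok&(z>lo)&(z<hi)).astype(np.uint8))
        for i in range(1,k):
            if s[i,4]>=minpx:
                q=W[L==i]; r=cv2.minAreaRect((q[:,:2]*1000).astype(np.float32)); print(nm,s[i,4],c[i].round(),q.mean(0).round(4),np.round(r[0],1),np.round(r[1],1),round(r[2],1))
E
python3 - <<'E'
from h import *
T=tcp(); p,d=look('wrist'); save('w1',p); np.savez('w1.npz',p=p,d=d,T=T); W=wrist_world(T,d)
print({k:np.round(v,3).tolist() for k,v in optics.camera_params('wrist').items()})
rects(W,d,(('cap',.192,.21),('arm',.164,.18),('off/plate',.056,.068),('knob',.105,.12),('med',.07,.079),('fig',.12,.14)))
E
```

```text
{'mtx': [[371.648, 0.0, 319.75], [0.0, 371.648, 242.566], [0.0, 0.0, 1.0]], 'mount': [[0.0, -0.956, -0.293, 0.083], [1.0, 0.0, -0.0, -0.001], [0.001, -0.293, 0.956, -0.189], [0.0, 0.0, 0.0, 1.0]]}
cap 676 [331. 315.] [0.5696 0.0131 0.1983] [568.3  13. ] [31.9 29.6] 4.9
arm 1143 [294. 306.] [0.563  0.0537 0.1702] [562.2  48.3] [20.9 96.2] 13.7
arm 350 [189. 308.] [0.5465 0.1778 0.1695] [543.3 183. ] [59.5 22.8] 83.1
off/plate 1039 [320. 196.] [0.6687 0.0332 0.0605] [668.2  32.9] [60.4 29.3] 4.5
off/plate 337 [ 99. 216.] [0.6203 0.3629 0.0624] [625.3 368.1] [119.2  55.5] 33.8
off/plate 4694 [323. 283.] [0.5449 0.0181 0.0608] [530.6  16.6] [151.6 179.1] 9.4
off/plate 252 [508. 278.] [ 0.5732 -0.2648  0.0618] [ 569.4 -270. ] [34.1 53.2] 64.0
knob 158 [194. 287.] [0.547  0.1895 0.1122] [546.7 189.8] [40.5 20.3] 58.6
knob 212 [526. 294.] [ 0.5703 -0.2704  0.1129] [ 568.  -273.9] [22.5 34.6] 61.1
med 1737 [ 82. 222.] [0.6113 0.3904 0.0711] [609.9 391.4] [72.3 98.5] 88.3
med 3228 [313. 290.] [0.5387 0.0315 0.0727] [528.3  28.7] [124.3 119.2] 19.3
med 156 [513. 282.] [ 0.5717 -0.2675  0.0743] [ 568.5 -272.4] [27.9 43.9] 61.5
fig 213 [548. 236.] [ 0.6608 -0.2728  0.1273] [ 660.3 -274.4] [21.3 22.5] 4.0
fig 207 [189. 290.] [0.5496 0.1903 0.1296] [548.9 190.8] [36. 18.] 62.1
fig 209 [533. 300.] [ 0.566  -0.2774  0.1248] [ 565.5 -278. ] [24.6 25.6] 89.4
```

View pics/w1.png

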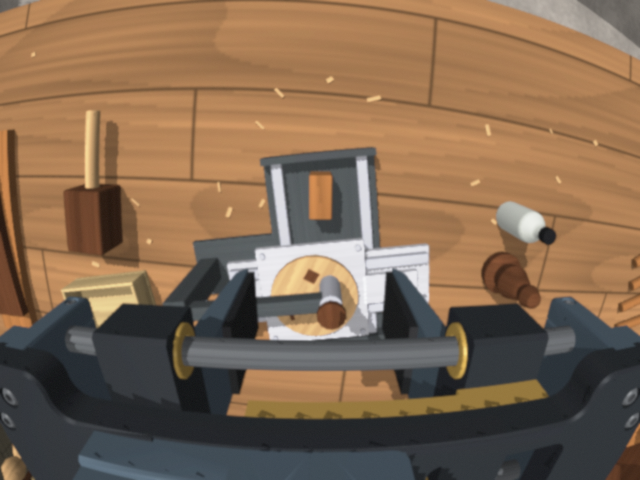

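Wrist view: the offcut at (320,196) is between the rails, centred on the tool, and its surroundings are clear. Measured position is (0.6685, 0.0325), yaw 4.7°. I descend and grasp.

>>> carry_out:
  moves:
    - [[-0.0018,0,0.04],[0,0,0],0.062]
    - [[0,0,0.04],[0,0,0],0.062]
    - [[0,0,0.04],[0,0,0],0.062]
    - [[0,0,0.04],[0,0,0],0.062]
    - [[0,0,0.04],[0,0,0],0.062]
    - [[0,0,0.04],[0,0,0],0.062]
    - [[0,0,0.04],[0,0,0],0.062]
    - [[0,0,0.031],[0,0,0],0.062]

```text
clock: 2.82
eef_pos: [0.6654, 0.0306, 0.0399]
tcp_rot: [-3.141, 0.005, 0.083]
contact_force: [0.1, 1.0, -0.6]
finger_gap: 0.0621
gripper_force: 0.0
```

>>> carry_out:
  moves:
    - [[0,0,0],[0,0,0],0.062]
    - [[0,0,0],[0,0,0],0.01]
    - [[0,0,0],[0,0,0],0.01]
    - [[0,0,0],[0,0,0],0.01]
    - [[0,0,0],[0,0,0],0.01]
    - [[0,0,0],[0,0,0],0.01]

```text
clock: 3.32
eef_pos: [0.6689, 0.0309, 0.0458]
tcp_rot: [3.141, -0.004, 0.083]
contact_force: [-0.3, 0.2, 0.2]
finger_gap: 0.0319
gripper_force: 0.0
```

>>> carry_out:
  moves:
    - [[0,0,0],[0,0,0],0.01]
    - [[0,0,0],[0,0,0],0.01]
    - [[0,0,-0.02],[0,0,0],0.01]
    - [[0,0,-0.035],[0,0,0],0.01]
    - [[0,0,-0.04],[0,0,0],0.01]
    - [[0,0,-0.04],[0,0,0],0.01]
    - [[0,0,-0.04],[0,0,0],0.01]
    - [[0,0,-0.04],[0,0,0],0.01]

```text
clock: 3.98
eef_pos: [0.6672, 0.0308, 0.261]
tcp_rot: [3.141, -0.0, 0.083]
contact_force: [2.0, -0.3, 0.2]
finger_gap: 0.0099
gripper_force: 0.0
```

The fingers closed to 10 mm, so the grasp failed. I'll look.

Run:
```python
from h import *
T=tcp(); p,d=look('wrist'); save('w2',p); np.savez('w2.npz',p=p,d=d,T=T); W=wrist_world(T,d)
rects(W,d,(('off/plate',.03,.068),('off',.2,.24)),box=(.55,.85,-.2,.2))
p,d=look('scene'); save('s2',p[150:390,150:470]); W=world('scene',d)
print(); rects(W,d,(('off/plate',.03,.07),('off',.19,.26)),60,box=(.6,.85,-.1,.15))
```

```text
off/plate 1311 [316. 159.] [0.7203 0.0403 0.0346] [720.3  40.5] [ 10.9 160.4] 10.5
off/plate 1564 [319. 207.] [0.6706 0.0333 0.0596] [668.6  32.9] [58.5 29.5] 4.3
off/plate 6404 [351. 284.] [ 0.5813 -0.0145  0.0522] [582.9  10.4] [304.7  65.7] 90.0
off/plate 185 [185. 290.] [0.5532 0.1895 0.0493] [553.4 190.7] [18.1  5.6] 87.1

off/plate 163 [280. 270.] [ 0.6056 -0.0032  0.0606] [605.1   3.9] [13.1 71.3] 4.1
off/plate 539 [280. 303.] [0.6703 0.0352 0.0575] [667.2  32.6] [60.9 31.7] 3.6
off/plate 426 [271. 328.] [0.7192 0.0413 0.0359] [718.6  39.8] [ 13.1 160.2] 10.3
```

View pics/w2.png

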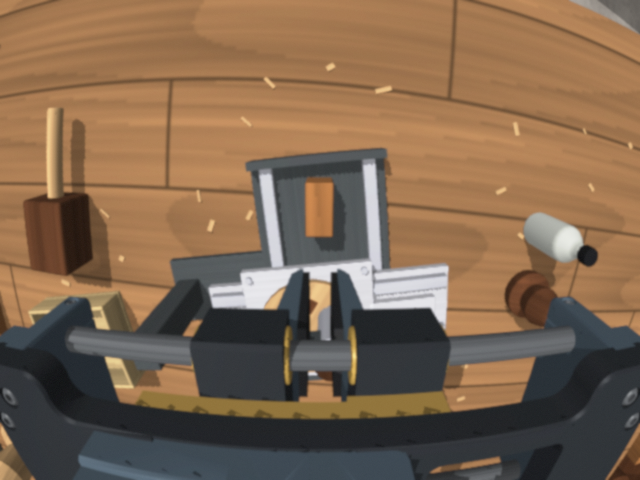

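The offcut is still standing untouched at (0.6685, 0.033): I lifted before the jaws had closed. I'll go back down and wait for grip force this time.

>>> carry_out:
  moves:
    - [[0,0,0],[0,0,0],0.062]
    - [[0,0,0],[0,0,0],0.062]
    - [[0,0,0],[0,0,0],0.062]
    - [[0,0,0],[0,0,0],0.062]
    - [[0,0,0],[0,0,0],0.062]
    - [[0,0,0],[0,0,0],0.062]
    - [[0.001,-0.002,0.035],[0,0,0],0.062]
    - [[0,0,0.035],[0,0,0],0.062]

```text
clock: 4.75
eef_pos: [0.6702, 0.0332, 0.19]
tcp_rot: [3.141, -0.006, 0.083]
contact_force: [0.9, 0.4, -1.4]
finger_gap: 0.0606
gripper_force: 0.0
```

>>> carry_out:
  moves:
    - [[0,0,0.035],[0,0,0],0.062]
    - [[0,0,0.035],[0,0,0],0.062]
    - [[0,0,0.035],[0,0,0],0.062]
    - [[0,0,0.025],[0,0,0],0.062]
    - [[0,0,0.015],[0,0,0],0.062]
    - [[0,0,0],[0,0,0],0.01]
    - [[0,0,0],[0,0,0],0.01]
    - [[0,0,0],[0,0,0],0.01]

```text
clock: 5.42
eef_pos: [0.6697, 0.0329, 0.0449]
tcp_rot: [3.141, -0.002, 0.083]
contact_force: [0.8, 0.5, -0.0]
finger_gap: 0.0449
gripper_force: 0.0
```

>>> carry_out:
  moves:
    - [[0,0,0],[0,0,0],0.01]
    - [[0,0,0],[0,0,0],0.01]
    - [[0,0,0],[0,0,0],0.01]
    - [[0,0,0],[0,0,0],0.01]
    - [[0,0,0],[0,0,0],0.01]
    - [[0,0,0],[0,0,0],0.01]
    - [[0,0,0],[0,0,0],0.01]

```text
clock: 6.0
eef_pos: [0.6685, 0.0329, 0.0437]
tcp_rot: [3.141, -0.0, 0.083]
contact_force: [1.2, -0.8, -0.0]
finger_gap: 0.0099
gripper_force: 0.0
```

Run:
```python
from h import *
p1,d=look('scene'); T=tcp(); p2,d2=look('wrist')
a=cv2.resize(p1[180:380,180:420],(720,600),interpolation=cv2.INTER_CUBIC); save('s3',a); save('w3',p2)
W=wrist_world(T,d2); rects(W,d2,(('off',.03,.068),),box=(.6,.85,-.2,.2)); print(robot.observe()['finger_gap'])
```

```text
off 5365 [316. 190.] [0.7206 0.0401 0.0345] [720.3  40.7] [ 10.8 160.5] 10.4
off 3981 [321. 271.] [0.6832 0.0342 0.0577] [671.4  33. ] [54.5 29.8] 4.4
off 463 [509. 373.] [ 0.6033 -0.111   0.0346] [ 603.3 -109.9] [ 7.7 44.5] 3.9
off 473 [320. 394.] [0.6034 0.0277 0.0576] [603.2  28.2] [ 6.3 24.6] 1.0
0.01018127304317203
```

View pics/s3.png

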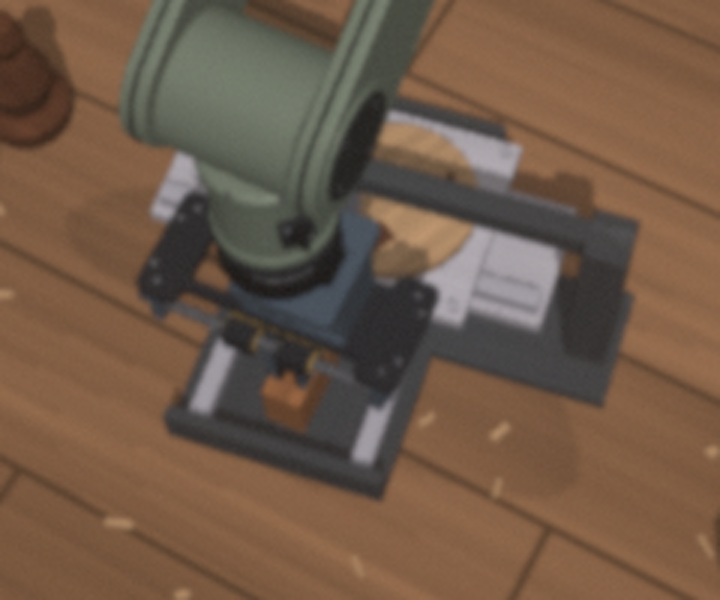

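The scene shows the fingers closed at the offcut's top, around (290,380), with the block upright. I'll check the fingertips by depth in the wrist and scene clouds.

Run:
```python
from h import *
T=tcp(); p2,d2=look('wrist'); W=wrist_world(T,d2)
p,d=look('scene'); V=world('scene',d)
print('tcp',T[:3,3])
for v in range(240,420,12): print(v,[(W[v,u]*1000).round().astype(int).tolist() for u in (300,312,320,328,340)], p2[v,320])
print()
for nm,X in(('w',W),('s',V)):
    for y0 in np.arange(.005,.065,.005):
        m=(abs(X[...,0]-.668)<.02)&(abs(X[...,1]-y0)<.0025)&(X[...,2]<.3)
        q=X[m][:,2]; print(nm,round(y0,3),m.sum(),np.percentile(q,[0,10,50,90,100]).round(3) if m.sum() else '')
```

```text
tcp [0.66850099 0.03289263 0.04359178]
240 [[697, 46, 52], [697, 40, 52], [698, 36, 52], [698, 32, 51], [698, 26, 51]] [137  92  56]
252 [[693, 45, 60], [694, 40, 61], [694, 36, 61], [695, 32, 61], [695, 26, 60]] [182 122  72]
264 [[687, 45, 61], [688, 39, 61], [688, 35, 59], [689, 31, 61], [689, 25, 62]] [179 122  72]
276 [[685, 44, 71], [681, 39, 61], [682, 35, 61], [682, 31, 60], [687, 26, 72]] [180 121  72]
288 [[685, 44, 85], [675, 38, 61], [676, 34, 62], [676, 30, 61], [687, 26, 85]] [136  93  55]
300 [[684, 43, 95], [668, 38, 60], [668, 33, 61], [669, 29, 61], [685, 27, 94]] [116  78  46]
312 [[684, 43, 106], [661, 37, 61], [662, 33, 61], [662, 29, 61], [685, 27, 105]] [117  79  47]
324 [[684, 42, 114], [654, 36, 61], [655, 32, 61], [655, 28, 61], [685, 28, 114]] [126  85  49]
336 [[681, 42, 118], [646, 36, 60], [647, 32, 61], [648, 27, 62], [682, 27, 117]] [126  85  52]
348 [[701, 41, 156], [702, 38, 156], [702, 36, 156], [701, 34, 155], [702, 31, 156]] [ 96 100 102]
360 [[699, 41, 158], [699, 38, 158], [698, 36, 157], [699, 34, 157], [699, 31, 157]] [106 109 112]
372 [[665, 
[... 672 characters left out ...]
.117]
w 0.04 1215 [0.059 0.061 0.105 0.123 0.145]
w 0.045 932 [0.06  0.064 0.1   0.144 0.159]
w 0.05 331 [0.009 0.011 0.087 0.102 0.105]
w 0.055 413 [0.009 0.01  0.011 0.011 0.012]
w 0.06 460 [0.009 0.01  0.011 0.012 0.013]
s 0.005 14 [0.01  0.01  0.014 0.207 0.291]
s 0.01 4 [0.01  0.011 0.014 0.132 0.183]
s 0.015 0 
s 0.02 11 [0.061 0.063 0.094 0.107 0.112]
s 0.025 38 [0.061 0.066 0.097 0.137 0.151]
s 0.03 22 [0.059 0.06  0.067 0.118 0.12 ]
s 0.035 11 [0.059 0.06  0.063 0.063 0.064]
s 0.04 12 [0.059 0.061 0.064 0.078 0.081]
s 0.045 65 [0.006 0.015 0.05  0.068 0.081]
s 0.05 88 [0.008 0.01  0.017 0.062 0.087]
s 0.055 42 [0.008 0.01  0.012 0.015 0.256]
s 0.06 63 [0.007 0.01  0.014 0.271 0.299]
```

View pics/w3.png

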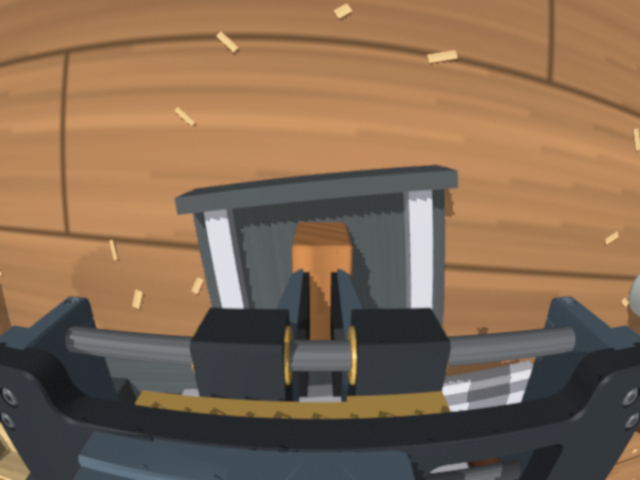

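The closed fingers appear to sit inside the block without moving it and without any force reading, so something isn't colliding as expected. A gentle side push will show whether the block responds to contact: up, 40 mm aside, down, then nudge back.

>>> carry_out:
  moves:
    - [[0,0,-0.025],[0,0,0],0.01]
    - [[0,0,-0.025],[0,0,0],0.01]
    - [[0,-0.02,0],[0,0,0],0.01]
    - [[0,-0.02,0],[0,0,0],0.01]
    - [[0,0,0.025],[0,0,0],0.01]
    - [[0,0,0.018],[0,0,0],0.01]
    - [[0,0.005,0],[0,0,0],0.01]
    - [[0,0.004,0],[0,0,0],0.01]

```text
clock: 6.87
eef_pos: [0.6652, 0.0635, 0.0498]
tcp_rot: [3.141, 0.002, 0.084]
contact_force: [-0.2, -0.1, 0.2]
finger_gap: 0.0099
gripper_force: 0.0
```

>>> carry_out:
  moves:
    - [[0,0.002,0],[0,0,0],0.01]
    - [[0,0.002,0],[0,0,0],0.01]
    - [[0,0.002,0],[0,0,0],0.01]
    - [[0,0,0],[0,0,0],0.01]

```text
clock: 7.2
eef_pos: [0.6671, 0.0571, 0.0517]
tcp_rot: [3.141, -0.002, 0.083]
contact_force: [0.6, -0.6, 0.4]
finger_gap: 0.0102
gripper_force: 0.0
```

Run:
```python
from h import *
T=tcp(); p2,d2=look('wrist'); W=wrist_world(T,d2); rects(W,d2,(('off',.055,.066),),box=(.6,.75,-.2,.2)); print(T[:3,3],robot.observe()['contact_force'])
p,d=look('scene'); V=world('scene',d); rects(V,d,(('off',.055,.066),),60,box=(.62,.75,-.1,.15))
```

```text
off 3248 [370. 270.] [0.6824 0.0324 0.0604] [678.6  33.5] [39.5 30. ] 5.7
off 170 [447. 383.] [ 0.6088 -0.0283  0.0608] [607.6 -28.3] [15.2  7.4] 4.6
[0.66712558 0.05712043 0.05168065] [-0.01200636  0.11169754 -0.27120815]
off 160 [275. 308.] [0.6856 0.0334 0.0616] [681.3  33.7] [30.9 30.8] 3.8
```

>>> carry_out:
  moves:
    - [[0,0.003,0],[0,0,0],0.01]
    - [[0,0.003,0],[0,0,0],0.01]
    - [[0,0.003,0],[0,0,0],0.01]
    - [[0,0.003,0],[0,0,0],0.01]
    - [[0,0.003,0],[0,0,0],0.01]
    - [[0,0.003,0],[0,0,0],0.01]
    - [[0,0,0],[0,0,0],0.01]

```text
clock: 7.88
eef_pos: [0.668, 0.0391, 0.0506]
tcp_rot: [3.141, -0.0, 0.083]
contact_force: [1.0, -0.2, 0.2]
finger_gap: 0.0101
gripper_force: 0.0
```

Run:
```python
from h import *
T=tcp(); p2,d2=look('wrist'); W=wrist_world(T,d2); rects(W,d2,(('off',.055,.066),),box=(.6,.75,-.2,.2)); print(T[:3,3],robot.observe()['contact_force'],robot.observe()['moment'])
p,d=look('scene'); V=world('scene',d); rects(V,d,(('off',.055,.066),),60,box=(.62,.75,-.1,.15))
```

```text
off 3468 [330. 276.] [0.6781 0.0356 0.0605] [669.2  32.5] [58. 30.] 5.0
off 225 [321. 389.] [0.6024 0.0338 0.0591] [601.8  34.1] [ 4.8 14.9] 8.5
[0.66803361 0.03913034 0.05063101] [ 0.57037024 -0.36907188 -0.3018857 ] [ 0.0017272  -0.00220671  0.07415557]
off 136 [275. 309.] [0.6877 0.0346 0.0616] [684.9  33.6] [24.8 29.9] 6.4
```

The fingers pass through the block with no force reading at all. I'll make one clean retry from above with a wider opening and a full close, to rule out a bad starting state.

>>> carry_out:
  moves:
    - [[0,0,-0.035],[0,0,0],0.08]
    - [[0,0.006,-0.035],[0,0,0],0.08]
    - [[0,0,0],[0,0,0],0.08]
    - [[0,0,0],[0,0,0],0.08]
    - [[0,0,0],[0,0,0],0.08]
    - [[0,0,0],[0,0,0],0.08]
    - [[0,0,0],[0,0,0],0.08]
    - [[0,0,0],[0,0,0],0.08]

```text
clock: 8.65
eef_pos: [0.6677, 0.034, 0.1192]
tcp_rot: [-3.142, 0.002, 0.083]
contact_force: [0.3, -0.1, 0.8]
finger_gap: 0.0604
gripper_force: 0.0
```

>>> carry_out:
  moves:
    - [[0,0,0],[0,0,0],0.08]
    - [[0,0,0],[0,0,0],0.08]
    - [[0,0,0],[0,0,0],0.08]
    - [[0,0,0.03],[0,0,0],0.08]
    - [[0,0,0.03],[0,0,0],0.08]
    - [[0,0,0.014],[0,0,0],0.08]
    - [[0,0,0],[0,0,0],0]
    - [[0,0,0],[0,0,0],0]

```text
clock: 9.32
eef_pos: [0.6682, 0.0339, 0.0461]
tcp_rot: [3.142, 0.001, 0.083]
contact_force: [-0.7, 1.5, 0.4]
finger_gap: 0.0695
gripper_force: 0.0
```

>>> carry_out:
  moves:
    - [[0,0,0],[0,0,0],0]
    - [[0,0,0],[0,0,0],0]
    - [[0,0,0],[0,0,0],0]
    - [[0,0,0],[0,0,0],0]
    - [[0,0,0],[0,0,0],0]
    - [[0,0,0],[0,0,0],0]
    - [[0,0,0],[0,0,0],0]
    - [[0,0,0],[0,0,0],0]

```text
clock: 9.98
eef_pos: [0.6684, 0.0339, 0.0467]
tcp_rot: [3.142, -0.0, 0.083]
contact_force: [-0.3, 0.2, -0.3]
finger_gap: 0.0161
gripper_force: 0.0
```

The third try gave the same result: the fingers go right through the offcut. I'll go to the knob, which I need anyway, and find out whether the gripper makes contact with anything.

>>> carry_out:
  moves:
    - [[0,0,-0.03],[0,0,0],0.016]
    - [[0,0,-0.037],[0,0,0],0.05]
    - [[0,0,-0.037],[0,0,-6.8],0.05]
    - [[0,0,-0.037],[0,0,-6.8],0.05]
    - [[0,0,-0.037],[0,0,-6.8],0.05]
    - [[0,0,-0.037],[0,0,-6.8],0.05]
    - [[0,0,-0.037],[0,0,-6.8],0.05]
    - [[0,0,0],[0,0,-6.8],0.05]

```text
clock: 10.65
eef_pos: [0.6713, 0.034, 0.3081]
tcp_rot: [3.131, -0.011, 0.801]
contact_force: [0.7, -0.0, 0.0]
finger_gap: 0.0495
gripper_force: 0.0
```

>>> carry_out:
  moves:
    - [[0,0,0],[0,0,-6.8],0.05]
    - [[0,0,0],[0,0,-6.8],0.05]
    - [[0,0,0],[0,0,-6.8],0.05]
    - [[0,0,0],[0,0,-6.8],0.05]
    - [[0,0,0],[0,0,-6.8],0.05]
    - [[0,0,0],[0,0,-6.8],0.05]
    - [[0,0,0],[0,0,-6.8],0.05]
    - [[0,0,0],[0,0,-7.1],0.05]

```text
clock: 11.32
eef_pos: [0.6684, 0.0339, 0.2985]
tcp_rot: [-3.141, 0.0, 1.756]
contact_force: [0.1, 0.1, 1.4]
finger_gap: 0.0499
gripper_force: 0.0
```

>>> carry_out:
  moves:
    - [[-0.0209,-0.0276,0],[0,0,0],0.05]
    - [[-0.0209,-0.0276,0],[0,0,0],0.05]
    - [[-0.0209,-0.0276,0],[0,0,0],0.05]
    - [[-0.0209,-0.0276,0],[0,0,0],0.05]
    - [[-0.0209,-0.0276,0],[0,0,0],0.05]
    - [[0,0,0],[0,0,0],0.05]

```text
clock: 11.82
eef_pos: [0.5474, -0.0972, 0.2996]
tcp_rot: [-3.14, 0.002, 1.746]
contact_force: [-0.1, 0.3, 1.1]
finger_gap: 0.0499
gripper_force: 0.0
```

Run:
```python
from h import *
T=tcp(); p,d=look('wrist'); save('w4',p); np.savez('w4.npz',p=p,d=d,T=T); W=wrist_world(T,d); print(T[:3,3])
rects(W,d,(('knob',.105,.116),('cap',.19,.205),('med',.07,.078),('plate',.056,.066)),box=(.4,.75,-.2,.2))
```

```text
[ 0.54738361 -0.09722118  0.29955545]
knob 396 [323. 209.] [ 0.55   -0.0921  0.1101] [549.8 -92.6] [22.7 22.5] 53.8
cap 1246 [370. 106.] [0.5672 0.0125 0.1985] [567.6  12.7] [30.7 30.6] 88.1
med 7849 [314.  93.] [0.5189 0.0275 0.0727] [517.8  26.5] [103.1 123.1] 19.6
plate 7334 [310. 126.] [ 0.5197 -0.0094  0.0607] [534.1  -6.8] [150.9 225. ] 10.5
plate 674 [382.  62.] [0.5877 0.0804 0.0609] [587.7  78.8] [14.3 76.2] 9.9
plate 1203 [440. 116.] [0.6663 0.0325 0.0605] [667.1  32.8] [60.1 30.7] 4.4
```

View pics/w4.png

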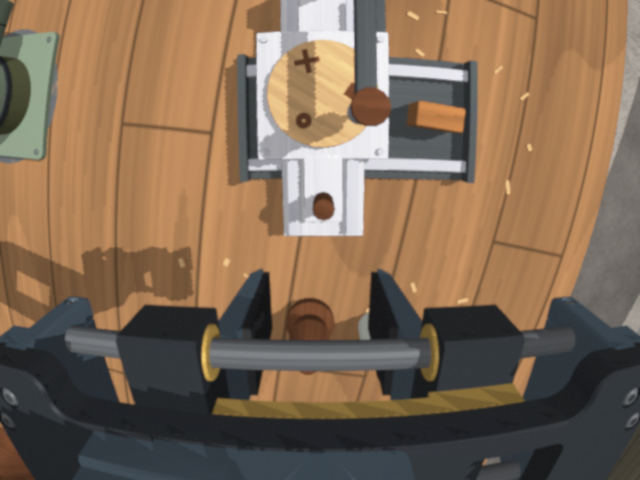

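Wrist view: knob at (323,209), cap at (370,106), cross at (307,61), square at (352,92) and round at (303,120). I descend around the knob and close.

>>> carry_out:
  moves:
    - [[0.0042,0.0034,0.034],[0,0,0],0.05]
    - [[0,0,0.037],[0,0,0],0.05]
    - [[0,0,0.037],[0,0,0],0.05]
    - [[0,0,0.037],[0,0,0],0.05]
    - [[0,0,0.032],[0,0,0],0.05]
    - [[0,0,0.018],[0,0,0],0.05]
    - [[0,0,0.01],[0,0,0],0.05]
    - [[0,0,0],[0,0,0],0.05]

```text
clock: 12.53
eef_pos: [0.5531, -0.0879, 0.0913]
tcp_rot: [-3.138, -0.002, 1.751]
contact_force: [-0.3, 0.9, 0.1]
finger_gap: 0.0498
gripper_force: 0.0
```

>>> carry_out:
  moves:
    - [[0,0,0],[0,0,0],0.015]
    - [[0,0,0],[0,0,0],0.015]
    - [[0,0,0],[0,0,0],0.015]
    - [[0,0,0],[0,0,0],0.015]
    - [[0,0,0],[0,0,0],0.015]
    - [[0,0,0],[0,0,0],0.015]
    - [[0,0,0],[0,0,0],0.015]
    - [[0,0,0],[0,0,0],0.015]

```text
clock: 13.2
eef_pos: [0.5539, -0.0889, 0.0938]
tcp_rot: [3.141, 0.0, 1.75]
contact_force: [-0.6, 0.3, 0.2]
finger_gap: 0.0148
gripper_force: 0.0
```

The knob also passes through the jaws (24 mm post, 14.8 mm gap, no force), so the gripper is making contact with nothing at all. I'll check the interface's public documentation for a mode or state I've missed.

>>> carry_out:
  moves:
    - [[-0.003,0,0],[0,0,0],0.015]
    - [[-0.003,0,0],[0,0,0],0.015]
    - [[-0.003,0,0],[0,0,0],0.015]
    - [[-0.003,0,0],[0,0,0],0.015]
    - [[0,0,0],[0,0,0],0]
    - [[0,0,0],[0,0,0],0]
    - [[0,0,0],[0,0,0],0]
    - [[0,0,0],[0,0,0],0]

```text
clock: 13.97
eef_pos: [0.556, -0.1005, 0.0936]
tcp_rot: [-3.142, -0.0, 1.75]
contact_force: [0.2, -0.3, 1.0]
finger_gap: 0.0006
gripper_force: 0.0
```

Run:
```python
from h import *
T=tcp(); p,d=look('wrist'); save('w5',p); W=wrist_world(T,d); rects(W,d,(('knob',.1,.116),('med',.07,.078)),box=(.4,.75,-.2,.2))
p,d=look('scene'); V=world('scene',d); save('s5',cv2.resize(p[180:330,200:400],(800,600),interpolation=cv2.INTER_CUBIC)); rects(V,d,(('knob',.1,.116),('med',.07,.078)),20,box=(.4,.65,-.13,.2))
```

```text
knob 755 [308. 272.] [ 0.5476 -0.0865  0.1089] [548.9 -91.1] [21.  21.2] 86.5
med 23718 [297.  71.] [0.5221 0.0153 0.0727] [526.   14.3] [115.   92.5] 9.1
knob 38 [256. 224.] [ 0.554  -0.0875  0.1074] [552.1 -87.8] [11.2 23.6] 62.3
knob 29 [375. 280.] [0.5517 0.1922 0.1078] [552.2 191.4] [ 3.3 17.5] 8.4
med 437 [319. 230.] [0.4852 0.0266 0.0743] [481.9  29. ] [38.2 94.8] 9.4
med 929 [308. 257.] [0.5564 0.0391 0.0743] [556.9  32.2] [ 65.  123.1] 4.8
```

View pics/w5.png

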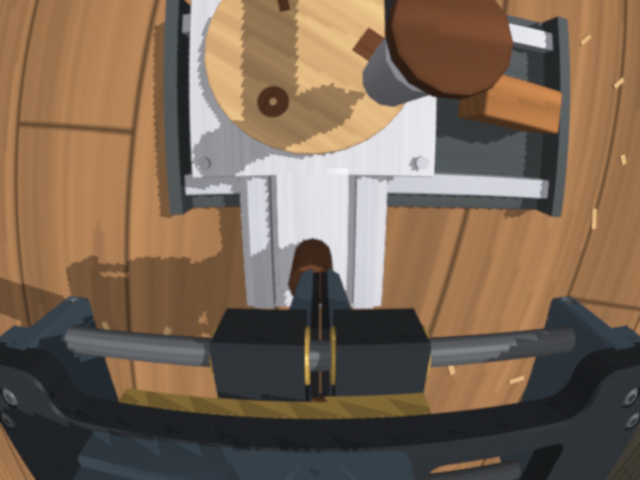

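The picture shows the closed jaws at (318,300) cutting through the knob, with the knob and carriage not moved. As a last check I'll touch the fingertips gently on the flat tongue plate (top at 62 mm), moving clear of the knob first.

>>> carry_out:
  moves:
    - [[0,0,-0.03],[0,0,0],0]
    - [[-0.01,0,0],[0,0,0],0]
    - [[0.045,0,0],[0,0,0],0]
    - [[0,0,0.03],[0,0,0],0]
    - [[0,0,0.012],[0,0,0],0]
    - [[0,0,0.005],[0,0,0],0]
    - [[0,0,0.003],[0,0,0],0]
    - [[0,0,0.001],[0,0,0],0]

```text
clock: 14.73
eef_pos: [0.5502, -0.069, 0.0723]
tcp_rot: [-3.141, -0.001, 1.75]
contact_force: [-1.4, 2.7, 3.1]
finger_gap: 0.0003
gripper_force: 1.5
```

>>> carry_out:
  moves:
    - [[0,0,0.001],[0,0,0],0]
    - [[0,0,0.001],[0,0,0],0]
    - [[0,0,0.001],[0,0,0],0]
    - [[0,0,0],[0,0,0],0]

```text
clock: 15.07
eef_pos: [0.5504, -0.0695, 0.0696]
tcp_rot: [3.141, 0.0, 1.75]
contact_force: [-0.6, 3.3, 1.1]
finger_gap: 0.0005
gripper_force: 1.5
```

There's a contact reading now: about 3 N on the tool and 1.5 N on a pad. I'll check what moved.

Run:
```python
from h import *
T=tcp(); p,d=look('wrist'); save('w6',p); W=wrist_world(T,d); print(T[:3,3]); s=robot.observe(); print(s['contact_force'],s['moment'],s['gripper_force'])
rects(W,d,(('knob',.1,.116),('med',.07,.078),('plate',.056,.066),('fing',.07,.095)),box=(.4,.75,-.2,.2))
p,d=look('scene'); V=world('scene',d); rects(V,d,(('knob',.1,.116),('med',.07,.078),('off',.056,.066)),20,box=(.4,.75,-.13,.2))
```

```text
[ 0.55044857 -0.06951127  0.06961057]
[-0.87142503  3.16437536  1.73008172] [ 0.43157723 -0.01359856  0.04628217] 1.4259721324924612
knob 332 [307. 287.] [ 0.5421 -0.0529  0.1085] [541.8 -53.2] [ 3.5 10.2] 83.8
knob 320 [332. 287.] [ 0.5525 -0.0511  0.1084] [553.1 -51.1] [10.6  2.8] 21.9
med 38815 [298. 110.] [0.5227 0.023  0.0727] [520.6  21. ] [106.6 120.2] 11.5
plate 17679 [265. 182.] [ 0.5103 -0.018   0.0607] [500.3  -8.2] [121.9 202.5] 46.1
plate 536 [384.   8.] [0.5566 0.0878 0.0606] [555.9  90. ] [13.8 26.3] 66.9
plate 609 [571. 155.] [0.6902 0.0373 0.0604] [687.8  34.3] [19.4 30. ] 4.8
fing 38815 [298. 110.] [0.5227 0.023  0.0727] [520.6  21. ] [106.6 120.2] 11.5
knob 29 [251. 222.] [ 0.5559 -0.1     0.1112] [ 555.9 -100.4] [19.3  9.1] 89.3
knob 24 [272. 229.] [ 0.5485 -0.0529  0.1075] [548.2 -52.1] [ 6.3 20.5] 83.0
knob 31 [375. 280.] [0.5514 0.1918 0.1072] [551.7 191.2] [ 4.7 17.8] 6.8
med 437 [317. 229.] [0.4857 0.0223 0.0744] [482.6  24.5] [38.2 89.5] 9.9
med 947 [305. 256.] [0.557  0.0319 0.0742] [556.1  24.5] [ 66.9 122.9] 0.5
off 1786 [305. 252.] [0.5423 0.0238 0.0621] [528.6  13.2] [154.6 172.1] 10.4
off 388 [279. 301.] [0.668  0.0329 0.0618] [667.3  32.3] [60.8 30.8] 3.8
```

Contact is real. The knob was pushed about 7 mm towards −y when the jaws came down low beside it, so the fingers may only be solid well behind their visible tips. I'll close on the knob at the same height as before, then lower if needed.

>>> carry_out:
  moves:
    - [[0.004,0,0],[0,0,0],0]
    - [[0,0,-0.035],[0,0,0],0.05]
    - [[0,0,-0.035],[0,0,0],0.05]
    - [[-0.0347,-0.0045,0],[0,0,0],0.05]
    - [[0,0,0],[0,0,0],0.05]
    - [[0,0,0],[0,0,0],0.05]
    - [[0,0,0],[0,0,0],0.05]
    - [[0,0,0],[0,0,0],0.05]

```text
clock: 15.83
eef_pos: [0.5507, -0.1, 0.1387]
tcp_rot: [-3.14, -0.001, 1.75]
contact_force: [-0.4, 0.2, -0.2]
finger_gap: 0.0442
gripper_force: 0.0
```

>>> carry_out:
  moves:
    - [[0,0,0],[0,0,0],0.05]
    - [[0,0,0],[0,0,0],0.05]
    - [[0,0,0.024],[0,0,0],0.05]
    - [[0,0,0.024],[0,0,0],0.05]
    - [[0,0,0],[0,0,0],0.015]
    - [[0,0,0],[0,0,0],0.015]
    - [[0,0,0],[0,0,0],0.015]
    - [[0,0,0],[0,0,0],0.015]

```text
clock: 16.5
eef_pos: [0.5526, -0.1006, 0.0931]
tcp_rot: [3.139, 0.001, 1.75]
contact_force: [-0.4, -0.2, -0.6]
finger_gap: 0.0262
gripper_force: 0.0
```

>>> carry_out:
  moves:
    - [[0,0,0],[0,0,0],0.015]
    - [[0,0,0],[0,0,0],0.015]
    - [[0,0,0],[0,0,0],0.015]

```text
clock: 16.75
eef_pos: [0.5517, -0.1007, 0.0928]
tcp_rot: [3.141, 0.001, 1.75]
contact_force: [-0.5, -0.5, 4.9]
finger_gap: 0.0152
gripper_force: 2.2
```

A contact appeared only as the jaws closed at TCP z 0.0928 (4.9 N upward), right at the knob's top edge at 0.112. So the solid fingertips are about 19 mm behind the TCP, roughly 33 mm short of what the pictures and spec say. This also explains the offcut: the tips were skimming its top. I'll go back to it and grasp deeper.

>>> carry_out:
  moves:
    - [[0,0,-0.035],[0,0,0],0.062]
    - [[0,0,-0.035],[0,0,6.8],0.062]
    - [[0,0,-0.035],[0,0,6.8],0.062]
    - [[0,0,-0.035],[0,0,6.8],0.062]
    - [[0,0,-0.035],[0,0,6.8],0.062]
    - [[0,0,-0.035],[0,0,6.8],0.062]
    - [[0,0,0],[0,0,6.8],0.062]
    - [[0.0349,0.0065,0],[0,0,0],0.062]

```text
clock: 17.42
eef_pos: [0.5737, -0.0772, 0.306]
tcp_rot: [3.134, 0.001, 1.029]
contact_force: [0.8, -0.7, 0.5]
finger_gap: 0.0616
gripper_force: 0.0
```

>>> carry_out:
  moves:
    - [[0.0349,0.0065,0],[0,0,0],0.062]
    - [[0.0349,0.0065,0],[0,0,0],0.062]
    - [[0.0349,0.0065,0],[0,0,0],0.062]
    - [[0.0349,0.0065,0],[0,0,0],0.062]
    - [[0,0,0],[0,0,6.8],0.062]
    - [[0,0,0],[0,0,6.8],0.062]
    - [[0,0,0],[0,0,6.8],0.062]
    - [[0,0,0],[0,0,6.8],0.062]

```text
clock: 18.08
eef_pos: [0.6683, 0.0338, 0.3014]
tcp_rot: [-3.142, 0.0, 0.558]
contact_force: [-0.3, 0.1, 0.2]
finger_gap: 0.0619
gripper_force: 0.0
```

>>> carry_out:
  moves:
    - [[0,0,0],[0,0,6.8],0.062]
    - [[0,0,0],[0,0,6.8],0.062]
    - [[0,0,0.03],[0,0,6.8],0.062]
    - [[0,0,0.03],[0,0,7.0],0.062]
    - [[0,0,0.035],[0,0,0],0.062]
    - [[0,0,0.035],[0,0,0],0.062]
    - [[0,0,0.035],[0,0,0],0.062]
    - [[0,0,0.035],[0,0,0],0.062]

```text
clock: 18.75
eef_pos: [0.668, 0.0334, 0.1004]
tcp_rot: [3.142, -0.001, 0.085]
contact_force: [0.2, 0.6, -0.6]
finger_gap: 0.0621
gripper_force: 0.0
```

>>> carry_out:
  moves:
    - [[0,0,0.03],[0,0,0],0.062]
    - [[0,0,0.01],[0,0,0],0.062]
    - [[0,0,0],[0,0,0],0.062]

```text
clock: 19.0
eef_pos: [0.666, 0.0333, 0.0586]
tcp_rot: [-3.141, 0.006, 0.085]
contact_force: [0.1, 0.1, 0.5]
finger_gap: 0.0618
gripper_force: 0.0
```

>>> carry_out:
  moves:
    - [[0,0,0.015],[0,0,0],0.062]
    - [[0,0,0.01],[0,0,0],0.062]
    - [[0,0,0.007],[0,0,0],0.062]
    - [[0,0,0.006],[0,0,0],0.062]
    - [[0,0,0],[0,0,0],0.01]
    - [[0,0,0],[0,0,0],0.01]
    - [[0,0,0],[0,0,0],0.01]
    - [[0,0,0],[0,0,0],0.01]

```text
clock: 19.67
eef_pos: [0.6686, 0.0333, 0.0244]
tcp_rot: [3.141, -0.001, 0.085]
contact_force: [0.4, 0.6, 0.0]
finger_gap: 0.038
gripper_force: 0.0
```

>>> carry_out:
  moves:
    - [[0,0,0],[0,0,0],0.01]
    - [[0,0,0],[0,0,0],0.01]
    - [[0,0,0],[0,0,0],0.01]
    - [[0,0,0],[0,0,0],0.01]

```text
clock: 20.0
eef_pos: [0.6685, 0.0333, 0.0242]
tcp_rot: [3.141, -0.001, 0.085]
contact_force: [0.1, -0.3, 2.9]
finger_gap: 0.0298
gripper_force: 29.9
```

Gripped: 29.8 mm gap at 29.9 N. I lift high and carry it to the scrap box.

>>> carry_out:
  moves:
    - [[0,0,-0.015],[0,0,0],0.01]
    - [[0,0,-0.03],[0,0,0],0.01]
    - [[0,0,-0.035],[0,0,0],0.01]
    - [[0,0,-0.035],[0,0,0],0.01]
    - [[0,0,-0.035],[0,0,0],0.01]
    - [[0,0,-0.035],[0,0,0],0.01]
    - [[0,0,-0.04],[0,0,0],0.01]
    - [[0,0,-0.02],[0,0,0],0.01]

```text
clock: 20.67
eef_pos: [0.6692, 0.0335, 0.274]
tcp_rot: [3.141, -0.007, 0.085]
contact_force: [1.2, 0.3, -0.9]
finger_gap: 0.0299
gripper_force: 29.9
```

>>> carry_out:
  moves:
    - [[-0.0174,-0.0304,0],[0,0,0],0.01]
    - [[-0.0174,-0.0304,0],[0,0,0],0.01]
    - [[-0.0174,-0.0304,0],[0,0,0],0.01]
    - [[-0.0174,-0.0304,0],[0,0,0],0.01]
    - [[-0.0174,-0.0304,0],[0,0,0],0.01]
    - [[-0.0174,-0.0304,0],[0,0,0],0.01]
    - [[-0.0174,-0.0304,0],[0,0,0],0.01]
    - [[-0.0174,-0.0304,0],[0,0,0],0.01]

```text
clock: 21.33
eef_pos: [0.5072, 0.265, 0.2684]
tcp_rot: [3.141, 0.001, 0.085]
contact_force: [0.4, 0.3, -0.5]
finger_gap: 0.0298
gripper_force: 29.9
```

>>> carry_out:
  moves:
    - [[-0.0174,-0.0304,0],[0,0,0],0.01]
    - [[-0.0174,-0.0304,0],[0,0,0],0.01]
    - [[-0.0174,-0.0304,0],[0,0,0],0.01]
    - [[-0.0174,-0.0304,0],[0,0,0],0.01]
    - [[0,0,0.03],[0,0,0],0.01]
    - [[0,0,0.04],[0,0,0],0.01]
    - [[0,0,0.04],[0,0,0],0.01]
    - [[0,0,0.04],[0,0,0],0.01]

```text
clock: 22.0
eef_pos: [0.4284, 0.3793, 0.1172]
tcp_rot: [-3.141, -0.001, 0.086]
contact_force: [0.5, 1.3, -0.6]
finger_gap: 0.0298
gripper_force: 29.9
```

>>> carry_out:
  moves:
    - [[0,0,0.04],[0,0,0],0.01]
    - [[0,0,0.03],[0,0,0],0.01]
    - [[0,0,0.015],[0,0,0],0.01]
    - [[0,0,0.007],[0,0,0],0.01]
    - [[0,0,0],[0,0,0],0.01]

```text
clock: 22.42
eef_pos: [0.428, 0.3783, 0.0249]
tcp_rot: [3.139, 0.003, 0.085]
contact_force: [1.1, -1.0, 0.1]
finger_gap: 0.0299
gripper_force: 29.9
```

Over the box and low enough. I release, lift while turning to the knob's yaw, then check that the offcut is in the box.

>>> carry_out:
  moves:
    - [[0,0,0],[0,0,0],0.06]
    - [[0,0,0],[0,0,0],0.06]
    - [[0,0,0],[0,0,0],0.06]
    - [[0,0,0],[0,0,0],0.06]
    - [[0,0,-0.02],[0,0,0],0.06]
    - [[0,0,-0.035],[0,0,0],0.06]
    - [[0,0,-0.04],[0,0,0],0.06]
    - [[0,0,-0.04],[0,0,-6.8],0.06]

```text
clock: 23.08
eef_pos: [0.4287, 0.3788, 0.1636]
tcp_rot: [3.141, 0.0, 0.206]
contact_force: [1.5, 0.8, 0.3]
finger_gap: 0.0597
gripper_force: 0.0
```

>>> carry_out:
  moves:
    - [[0,0,-0.04],[0,0,-6.8],0.06]
    - [[0,0,-0.04],[0,0,-6.8],0.06]
    - [[0,0,-0.04],[0,0,-6.8],0.06]
    - [[0,0,-0.02],[0,0,-6.8],0.06]
    - [[0,0,0],[0,0,-6.8],0.06]
    - [[0,0,0],[0,0,-6.8],0.06]
    - [[0,0,0],[0,0,-6.8],0.06]
    - [[0,0,0],[0,0,-6.8],0.06]

```text
clock: 23.75
eef_pos: [0.4289, 0.379, 0.3027]
tcp_rot: [3.141, -0.002, 1.159]
contact_force: [-0.3, -0.1, 0.7]
finger_gap: 0.0598
gripper_force: 0.0
```

>>> carry_out:
  moves:
    - [[0,0,0],[0,0,-6.8],0.06]
    - [[0,0,0],[0,0,-6.8],0.06]
    - [[0,0,0],[0,0,-6.8],0.06]
    - [[0,0,0],[0,0,-6.8],0.06]
    - [[0,0,0],[0,0,-7.0],0.06]
    - [[-0.038,0.0026,0],[0,0,0],0.06]
    - [[-0.038,0.0026,0],[0,0,0],0.06]
    - [[-0.038,0.0026,0],[0,0,0],0.06]

```text
clock: 24.42
eef_pos: [0.4569, 0.2674, 0.3022]
tcp_rot: [3.14, -0.0, 1.752]
contact_force: [0.2, -0.2, 0.4]
finger_gap: 0.0598
gripper_force: 0.0
```

>>> carry_out:
  moves:
    - [[-0.038,0.0026,0],[0,0,0],0.06]
    - [[-0.038,0.0026,0],[0,0,0],0.06]
    - [[-0.038,0.0026,0],[0,0,0],0.06]
    - [[-0.038,0.0026,0],[0,0,0],0.06]
    - [[-0.038,0.0026,0],[0,0,0],0.06]
    - [[-0.038,0.0026,0],[0,0,0],0.06]
    - [[-0.038,0.0026,0],[0,0,0],0.06]
    - [[-0.038,0.0026,0],[0,0,0],0.06]

```text
clock: 25.08
eef_pos: [0.5317, -0.029, 0.3027]
tcp_rot: [3.14, 0.0, 1.75]
contact_force: [0.5, 0.4, -0.2]
finger_gap: 0.06
gripper_force: 0.0
```

>>> carry_out:
  moves:
    - [[-0.038,0.0026,0],[0,0,0],0.06]
    - [[-0.038,0.0026,0],[0,0,0],0.05]
    - [[0,0,0],[0,0,0],0.05]
    - [[0,0,0],[0,0,0],0.05]

```text
clock: 25.42
eef_pos: [0.5504, -0.1026, 0.3019]
tcp_rot: [3.141, -0.0, 1.747]
contact_force: [-0.7, 1.0, 0.3]
finger_gap: 0.0505
gripper_force: 0.0
```

```bash
cat >> h.py <<'E'
def jig(): # estimate yaw etc. from clouds
    pass
E
python3 - <<'E'
from h import *
p,d=look('scene'); np.savez('s7.npz',p=p,d=d); V=world('scene',d); q,e=look('top'); np.savez('t7.npz',p=q,d=e); U=world('top',e)
T=tcp(); a,b=look('wrist'); np.savez('w7.npz',p=a,d=b,T=T); W=wrist_world(T,b); print(T[:3,3])
for nm,X,D in(('s',V,d),('t',U,e),('w',W,b)):
    print(nm); rects(X,D,(('cap',.19,.206),('knob',.105,.116),('med',.07,.079)),20,box=(.42,.72,-.15,.15)); rects(X,D,(('arm',.165,.178),),20,box=(.42,.72,.03,.17)); rects(X,D,(('box',.01,.09),),100,box=(.33,.53,.29,.46))
for nm,X,D,P in(('s',V,d,p),('t',U,e,q),('w',W,b,a)):
    # dark marks on the medallion's light top
    m=(abs(X[...,2]-.0735)<.006)&(D>0)&(X[...,0]>.43)&(X[...,0]<.62)&(X[...,1]>-.06)&(X[...,1]<.12)
    hsv=cv2.cvtColor(P,cv2.COLOR_RGB2HSV).astype(int); print(nm,np.percentile(hsv[m],[3,10,25,50,75,90],axis=0).tolist())
    save('m'+nm,np.where(m[...,None],P,0)[max(0,np.where(m)[0].min()):np.where(m)[0].max()+1,np.where(m)[1].min():np.where(m)[1].max()+1])
ims=[cv2.resize(cv2.imread(f'pics/m{n}.png'),(266,300)) for n in 'stw']; cv2.imwrite('pics/marks7.png',np.hstack(ims))
E
```

```text
[ 0.55009705 -0.10040105  0.3021157 ]
s
cap 206 [292. 226.] [0.5681 0.0136 0.1995] [567.7  13.4] [31.2 30.8] 44.5
knob 90 [253. 220.] [ 0.5508 -0.0979  0.1114] [550.4 -98.6] [23.1 22.4] 16.0
med 439 [317. 229.] [0.4857 0.0226 0.0744] [482.8  25.4] [39.3 88.9] 8.9
med 959 [305. 256.] [0.5568 0.0319 0.0743] [555.6  24.7] [ 67.2 123.5] 0.6
arm 679 [336. 246.] [0.5521 0.1004 0.1716] [551.   99.5] [ 20.9 143.7] 9.8
box 2278 [477. 286.] [0.4269 0.3798 0.0385] [428.7 380.2] [144.2 160.9] 12.0
box 554 [476. 286.] [0.4357 0.3774 0.0482] [415.1 376.9] [90.3 30.5] 4.7
t
cap 155 [327. 223.] [0.5695 0.0109 0.2007] [570.   11.5] [29.6 30.5] 88.2
med 1582 [322. 252.] [0.525  0.0221 0.075 ] [522.9  20.5] [107.1 122.8] 11.7
arm 497 [288. 234.] [0.5532 0.0997 0.1725] [553.5 100.2] [ 19.3 144.4] 10.0
box 1182 [181. 295.] [0.4328 0.3812 0.0417] [432.2 378.2] [140.8 161. ] 12.2
box 417 [184. 296.] [0.4301 0.3725 0.0489] [433.1 383. ] [69.2 46.1] 2.8
w
cap 1243 [367. 103.] [0.5672 0.0125 0.1985] [567.4  12.9] [30.7 31.5] 79.3
knob 388 [320. 211.] [ 0.5505 -0.0976  0.1102] [550.6 -97.8] [22.1 22.4] 10.0
med 7804 [313.  96.] [0.5203 0.0218 0.0727] [520.4  21. ] [105.4 123.1] 24.4
med 21 [320. 196.] [ 0.5486 -0.0889  0.0742] [548.4 -89.5] [20.5  5.3] 12.7
arm 1776 [363.  41.] [0.557  0.0686 0.1705] [557.3  69.2] [18.7 78.1] 10.5
s [[11.0, 53.0, 101.0], [13.0, 82.0, 116.0], [14.0, 98.0, 151.0], [14.0, 102.0, 167.0], [15.0, 103.0, 174.0], [15.0, 104.0, 180.0]]
t [[13.0, 28.949999999999996, 113.0], [16.0, 83.0, 148.0], [17.0, 87.0, 157.0], [18.0, 90.0, 197.0], [18.0, 98.0, 210.0], [18.0, 103.0, 214.0]]
w [[12.0, 86.32999999999998, 93.0], [16.0, 101.0, 150.0], [16.0, 104.0, 161.0], [17.0, 108.0, 222.0], [18.0, 110.0, 233.0], [19.0, 112.0, 237.0]]
```

View pics/marks7.png

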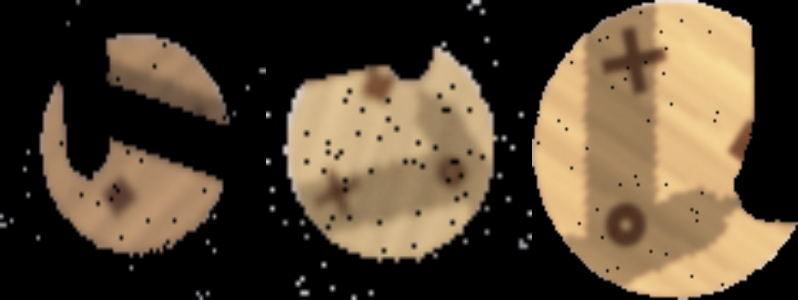

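The two left views are the scene and top cameras, the right one the wrist camera; round and cross are clear in the wrist view, and the square is half hidden by the cap. The depth clouds also confirm a block standing inside the box. Next I extract sub-pixel mark and cap centres by ray intersection at their known heights.

```bash
cat >> h.py <<'E'
from scipy.optimize import least_squares
THR={'scene':112,'top':132,'wrist':128}
def shot(n):
    if n=='wrist':
        T=tcp(); p,d=look(n); return p,d,wrist_world(T,d),(lambda u,v,z:wrist_ray(T,u,v,z))
    p,d=look(n); return p,d,world(n,d),(lambda u,v,z:ray(n,u,v,z))
def circ(W,d,P,z0,tol,cen,rad,n_iter=4):
    # centre of a disc top from its mask outline: mean of rays of mask pixels at true height
    m=(abs(W[...,2]-z0)<tol)&(d>0)&(np.hypot(W[...,0]-cen[0],W[...,1]-cen[1])<rad)
    m=cv2.morphologyEx(m.astype(np.uint8),cv2.MORPH_CLOSE,np.ones((3,3)))
    k,L,s,c=cv2.connectedComponentsWithStats(m); i=1+np.argmax(s[1:,4]); (u,v),r=cv2.minEnclosingCircle(np.argwhere(L==i)[:,::-1].astype(np.float32))
    c2=np.array([P(u_,v_,z0)[:2] for v_,u_ in np.argwhere(L==i)]); return c2.mean(0),len(c2)
def marks(n,p,d,W,P):
    V=cv2.GaussianBlur(p.max(2),(0,0),.5).astype(float)
    m=(abs(W[...,2]-.0735)<.009)&(d>0)&(W[...,0]>.4)&(W[...,0]<.66)&(W[...,1]>-.09)&(W[...,1]<.13)
    m=cv2.erode(cv2.morphologyEx(m.astype(np.uint8),cv2.MORPH_CLOSE,np.ones((3,3))),np.ones((3,3)))>0
    k,L,s,c=cv2.connectedComponentsWithStats((m&(V<THR[n])).astype(np.uint8)); out=[]
    for i in range(1,k):
        if s[i,4]>=8:
            vv,uu=np.where(cv2.dilate((L==i).astype(np.uint8),np.ones((3,3)))>0); w=np.clip(THR[n]+15-V[vv,uu],0,None)
            u,v=(uu*w).sum()/w.sum(),(vv*w).sum()/w.sum(); out.append((s[i,4],round(u,1),round(v,1),P(u,v,.074)[:2].round(4).tolist()))
    return out
def report(cams=('wrist','top','scene'),knob=(.5505,-.098)):
    for n in cams:
        p,d,W,P=shot(n); np.savez('last_'+n,p=p,d=d)
        print(n,'cap',circ(W,d,P,.2,.006,(.568,.0125),.03)[0].round(4),'knob',circ(W,d,P,.112,.006,knob,.03))
        for o in marks(n,p,d,W,P): print('   ',o)
E
python3 - <<'E'
from h import *
report()
E
```

```text
wrist cap [0.5671 0.0123] knob (array([ 0.55049955, -0.09729396]), 387)
    (np.int32(227), np.float64(303.8), np.float64(64.0), [0.504, 0.056])
    (np.int32(20), np.float64(347.4), np.float64(93.3), [0.5572, 0.0317])
    (np.int32(198), np.float64(301.1), np.float64(122.7), [0.513, -0.0102])Traceback (most recent call last):
  File "<stdin>", line 2, in <module>
  File "h.py", line 57, in report
    print(n,'cap',circ(W,d,P,.2,.006,(.568,.0125),.03)[0].round(4),'knob',circ(W,d,P,.112,.006,knob,.03))
                                                                          ~~~~^^^^^^^^^^^^^^^^^^^^^^^^^^
  File "h.py", line 42, in circ
    k,L,s,c=cv2.connectedComponentsWithStats(m); i=1+np.argmax(s[1:,4]); (u,v),r=cv2.minEnclosingCircle(np.argwhere(L==i)[:,::-1].astype(np.float32))
                                                     ~~~~~~~~~^^^^^^^^^
    return _wrapfunc(a, 'argmax', axis=axis, out=out, **kwds)
    return bound(*args, **kwds)
ValueError: attempt to get argmax of an empty sequence
```

```bash
cat >> h.py <<'E'
def fit(obs):
    """obs: {'round':xy,'square':xy,'cross':xy} -> centre, phi, all marks"""
    A={'round':(.038,0),'square':(.034,np.radians(125)),'cross':(.040,np.radians(240))}
    f=lambda q,k:q[:2]+A[k][0]*np.array([np.cos(q[2]+A[k][1]),np.sin(q[2]+A[k][1])])
    r=min((least_squares(lambda q:np.concatenate([f(q,k)-obs[k] for k in obs]),[*np.mean(list(obs.values()),0),a]) for a in np.arange(-3,3,1)),key=lambda r:r.cost)
    return r.x, {k:f(r.x,k) for k in A}, np.sqrt(2*r.cost/len(obs))
E
python3 - <<'E'
from h import *
x,m,e=fit({'round':np.array([.513,-.0102]),'cross':np.array([.504,.056])}); print('wrist fit',x,m,e)
for n in('top','scene'):
    p,d,W,P=shot(n); print(n,'cap',circ(W,d,P,.2,.006,(.568,.0125),.03)[0].round(4))
    for o in marks(n,p,d,W,P): print('   ',o)
    c=optics.camera_params(n);R,_=cv2.Rodrigues(np.array(c['rvec'],float));print('cam at',(-R.T@np.array(c['tvec'],float).ravel()).round(3))
    print('knob',circ(W,d,P,.112,.006,(.5505,-.098),.03) if n=='scene' else '')
E
```

```text
wrist fit [0.52796297 0.02438083 4.30911062] {'round': array([ 0.51305041, -0.01057079]), 'square': array([0.56123303, 0.0313882 ]), 'cross': array([0.50394959, 0.05637079])} 0.0003742007920436877
top cap [0.5696 0.011 ]
    (np.int32(14), np.float64(318.3), np.float64(236.0), [0.5662, 0.0292])
    (np.int32(43), np.float64(335.6), np.float64(255.2), [0.5154, -0.0125])
    (np.int32(40), np.float64(309.5), np.float64(260.0), [0.5054, 0.0535])
cam at [0.327 0.047 1.192]
knob 
scene cap [0.5678 0.0135]
    (np.int32(16), np.float64(327.3), np.float64(236.8), [0.4922, 0.0515])
    (np.int32(31), np.float64(303.3), np.float64(257.3), [0.5608, 0.0303])
cam at [1.023 0.321 1.113]
knob (array([ 0.55149352, -0.09688918]), 98)
```

Wrist, top and scene agree that the square must shift by about (+6.2, −18.5) mm. I grip the knob deep and close.

>>> carry_out:
  moves:
    - [[0.0028,0.0015,0.03],[0,0,0],0.05]
    - [[0,0,0.04],[0,0,0],0.05]
    - [[0,0,0.04],[0,0,0],0.05]
    - [[0,0,0.04],[0,0,0],0.05]
    - [[0,0,0.035],[0,0,0],0.05]
    - [[0,0,0.025],[0,0,0],0.05]
    - [[0,0,0.013],[0,0,0],0.05]
    - [[0,0,0.007],[0,0,0],0.05]

```text
clock: 26.43
eef_pos: [0.5498, -0.0969, 0.0694]
tcp_rot: [-3.138, -0.001, 1.751]
contact_force: [0.2, 0.5, 0.7]
finger_gap: 0.0503
gripper_force: 0.0
```

>>> carry_out:
  moves:
    - [[0,0,0],[0,0,0],0.01]
    - [[0,0,0],[0,0,0],0.01]
    - [[0,0,0],[0,0,0],0.01]
    - [[0,0,0],[0,0,0],0.01]
    - [[0,0,0],[0,0,0],0.01]
    - [[0,0,0],[0,0,0],0.01]
    - [[0,0,0],[0,0,0],0.01]

```text
clock: 27.02
eef_pos: [0.5516, -0.0982, 0.073]
tcp_rot: [3.14, 0.001, 1.75]
contact_force: [-2.0, -0.1, 6.0]
finger_gap: 0.023
gripper_force: 30.0
```

>>> carry_out:
  moves:
    - [[-0.0039,0.0006,0],[0,0,0],0.01]
    - [[-0.0039,0.0006,0],[0,0,0],0.01]
    - [[-0.0039,0.0006,0],[0,0,0],0.01]
    - [[-0.0039,0.0006,0],[0,0,0],0.01]
    - [[-0.0037,0.0006,0],[0,0,0],0.01]
    - [[0,0,0],[0,0,0],0.01]
    - [[0,0,0],[0,0,0],0.01]

```text
clock: 27.6
eef_pos: [0.5577, -0.1165, 0.0729]
tcp_rot: [3.141, 0.0, 1.75]
contact_force: [-3.2, -0.3, 7.3]
finger_gap: 0.0231
gripper_force: 30.0
```

Run:
```python
from h import *
print(tcp()[:3,3].round(4))
for n in('scene','top','wrist'):
    p,d,W,P=shot(n); 
    try: print(n,'cap',circ(W,d,P,.2,.006,(.568,.0125),.03)[0].round(4))
    except Exception as e: print(n,'nocap')
    for o in marks(n,p,d,W,P): print('   ',o)
```

```text
[ 0.5577 -0.1165  0.0729]
scene cap [0.5679 0.0134]
    (np.int32(11), np.float64(318.4), np.float64(234.3), [0.4959, 0.0317])
    (np.int32(30), np.float64(294.2), np.float64(256.0), [0.5673, 0.0117])
top cap [0.5698 0.0112]
    (np.int32(28), np.float64(342.1), np.float64(252.9), [0.5208, -0.0291])
    (np.int32(41), np.float64(316.8), np.float64(257.6), [0.511, 0.0349])
wrist cap [ 0.5701 -0.0032]
    (np.int32(187), np.float64(287.8), np.float64(6.1), [0.5152, 0.0287])
    (np.int32(301), np.float64(380.0), np.float64(60.8), [0.5657, 0.0082])
    (np.int32(949), np.float64(275.8), np.float64(112.1), [0.5194, -0.0275])
```

The shift matches the target within about 1 mm in all three cameras. I release, lift, move over the cap and close the fingers.

>>> carry_out:
  moves:
    - [[0,0,0],[0,0,0],0.045]
    - [[0,0,0],[0,0,0],0.045]
    - [[0,0,0],[0,0,0],0.045]
    - [[0,0,0],[0,0,0],0.045]
    - [[0,0,-0.03],[0,0,0],0.045]
    - [[0,0,-0.04],[0,0,0],0]
    - [[0,0,-0.04],[0,0,0],0]
    - [[0,0,-0.04],[0,0,0],0]

```text
clock: 28.42
eef_pos: [0.5574, -0.1163, 0.223]
tcp_rot: [-3.141, -0.0, 1.75]
contact_force: [1.8, -0.7, -0.1]
finger_gap: 0.0278
gripper_force: 0.0
```

>>> carry_out:
  moves:
    - [[0,0,-0.04],[0,0,0],0]
    - [[0,0,-0.037],[0,0,0],0]
    - [[0.0313,0.0081,0],[0,0,0],0]
    - [[0.0313,0.0081,0],[0,0,0],0]
    - [[0.0313,0.0081,0],[0,0,0],0]
    - [[0.0313,0.0081,0],[0,0,0],0]
    - [[0,0,0],[0,0,0],0]
    - [[0,0,0],[0,0,0],0]

```text
clock: 29.08
eef_pos: [0.5673, 0.0139, 0.2984]
tcp_rot: [-3.141, 0.0, 1.753]
contact_force: [0.6, -0.6, 0.2]
finger_gap: 0.0006
gripper_force: 0.0
```

Run:
```python
from h import *
print(tcp()[:3,3].round(4))
for n in('scene','wrist','top'):
    p,d,W,P=shot(n); 
    try: print(n,'cap',circ(W,d,P,.2,.006,(.568,.0125),.03))
    except Exception as e: print(n,'nocap')
    for o in marks(n,p,d,W,P): print('   ',o)
```

```text
[0.5673 0.0139 0.2984]
scene cap (array([0.56772328, 0.01334234]), 197)
    (np.int32(11), np.float64(319.1), np.float64(234.5), [0.4955, 0.0331])
    (np.int32(30), np.float64(294.2), np.float64(256.0), [0.5673, 0.0117])
wrist cap (array([0.56756817, 0.01425288]), 1137)
    (np.int32(230), np.float64(273.6), np.float64(176.1), [0.5101, 0.0382])
    (np.int32(168), np.float64(273.0), np.float64(232.3), [0.5193, -0.0265])
top cap (array([0.56904825, 0.0218393 ]), 3)
```

Still aligned: wrist gives square ≈ (567.3, 13.6) mm against cap (567.4, 13.3), and scene gives (567.3, 11.7) against (567.7, 13.3). I press the cap in small steps.

>>> carry_out:
  moves:
    - [[0,0,0.04],[0,0,0],0]
    - [[0,0,0.04],[0,0,0],0]
    - [[0,0,0.022],[0,0,0],0]
    - [[0,0,0.006],[0,0,0],0]
    - [[0,0,0.005],[0,0,0],0]
    - [[0,0,0.004],[0,0,0],0]
    - [[0,0,0],[0,0,0],0]

```text
clock: 29.82
eef_pos: [0.5681, 0.0121, 0.1826]
tcp_rot: [3.14, 0.0, 1.749]
contact_force: [-0.8, 0.5, -0.0]
finger_gap: 0.0002
gripper_force: 0.0
```

>>> carry_out:
  moves:
    - [[0,0,0.003],[0,0,0],0]
    - [[0,0,0.003],[0,0,0],0]
    - [[0,0,0.003],[0,0,0],0]
    - [[0,0,0],[0,0,0],0]

```text
clock: 30.15
eef_pos: [0.5687, 0.0124, 0.1736]
tcp_rot: [3.138, 0.001, 1.75]
contact_force: [2.9, -0.6, 4.4]
finger_gap: 0.0006
gripper_force: 2.4
```

>>> carry_out:
  moves:
    - [[0,0,0.003],[0,0,0],0]
    - [[0,0,0.002],[0,0,0],0]
    - [[0,0,0],[0,0,0],0]

```text
clock: 30.4
eef_pos: [0.5687, 0.0124, 0.1692]
tcp_rot: [3.138, 0.001, 1.75]
contact_force: [1.0, -1.8, 6.1]
finger_gap: 0.0004
gripper_force: 3.3
```

>>> carry_out:
  moves:
    - [[0,0,0.001],[0,0,0],0]
    - [[0,0,0.001],[0,0,0],0]
    - [[0,0,0],[0,0,0],0]

```text
clock: 30.65
eef_pos: [0.5688, 0.0123, 0.1689]
tcp_rot: [3.136, 0.002, 1.75]
contact_force: [-1.0, -1.3, 14.8]
finger_gap: 0.0003
gripper_force: 7.3
```

Hard stop reached: travel ended and force rose to 14.8 N. I release upward and go back over the knob, then measure.

>>> carry_out:
  moves:
    - [[0,0,-0.02],[0,0,0],0]
    - [[0,0,-0.035],[0,0,0],0]
    - [[0,0,-0.04],[0,0,0],0.05]
    - [[0,0,-0.037],[0,0,0],0.05]
    - [[-0.0313,-0.0081,0],[0,0,0],0.05]
    - [[-0.0313,-0.0081,0],[0,0,0],0.05]
    - [[-0.0313,-0.0081,0],[0,0,0],0.05]
    - [[-0.0313,-0.0081,0],[0,0,0],0.05]

```text
clock: 31.32
eef_pos: [0.5571, -0.1171, 0.2975]
tcp_rot: [-3.141, -0.001, 1.751]
contact_force: [-1.2, -0.4, 0.4]
finger_gap: 0.0375
gripper_force: 0.0
```

>>> carry_out:
  moves:
    - [[0,0,0],[0,0,0],0.05]
    - [[0,0,0],[0,0,0],0.05]
    - [[0,0,0],[0,0,0],0.05]

```text
clock: 31.57
eef_pos: [0.5575, -0.1158, 0.2972]
tcp_rot: [-3.141, -0.001, 1.75]
contact_force: [-0.3, -0.4, -0.6]
finger_gap: 0.0498
gripper_force: 0.0
```

Run:
```python
from h import *
print(tcp()[:3,3].round(4))
for n in('wrist','scene','top'):
    p,d,W,P=shot(n); k=(.557,-.1155)
    print(n,'cap',circ(W,d,P,.2,.006,(.568,.0125),.03)[0].round(4),'' if n=='top' else circ(W,d,P,.112,.006,k,.03)[0].round(4))
    M=marks(n,p,d,W,P); b={}
    for o in M: print('   ',o); q=np.array(o[3]); b['square' if q[0]>.545 else 'cross' if q[1]>.015 else 'round']=q
    if n!='scene': b.pop('square',0); x,m,e=fit(b); print('  fit',x.round(4),{k:v.round(4).tolist() for k,v in m.items()},e.round(4))
```

```text
[ 0.5575 -0.1158  0.2972]
wrist cap [0.5673 0.0121] [ 0.5573 -0.1156]
    (np.int32(215), np.float64(302.2), np.float64(65.3), [0.5101, 0.0378])
    (np.int32(170), np.float64(299.7), np.float64(123.5), [0.519, -0.027])
  fit [ 0.534   0.0069 -1.9727] {'round': [0.5191, -0.0281], 'square': [0.5673, 0.014], 'cross': [0.51, 0.0389]} 0.0011
scene cap [0.5679 0.0134] [ 0.5573 -0.1159]
    (np.int32(8), np.float64(318.5), np.float64(234.4), [0.496, 0.0318])
    (np.int32(30), np.float64(294.2), np.float64(256.0), [0.5674, 0.0117])
top cap [0.5698 0.011 ] 
    (np.int32(28), np.float64(342.1), np.float64(252.9), [0.5208, -0.0292])
    (np.int32(40), np.float64(316.8), np.float64(257.6), [0.5111, 0.035])
  fit [ 0.5354  0.0047 -1.9592] {'round': [0.521, -0.0305], 'square': [0.5686, 0.0122], 'cross': [0.5109, 0.0363]} 0.0013
```

The cap has sprung back and the knob reads (0.5573, −0.1157). The cross needs a shift of about (+57.6, −25.6) mm, which is (−35.4, +52.1) mm in tool axes. I grip the knob again.

>>> carry_out:
  moves:
    - [[0,0,0.03],[0,0,0],0.05]
    - [[0,0,0.04],[0,0,0],0.05]
    - [[0,0,0.04],[0,0,0],0.05]
    - [[0,0,0.04],[0,0,0],0.05]
    - [[0,0,0.035],[0,0,0],0.05]
    - [[0,0,0.022],[0,0,0],0.05]
    - [[0,0,0.01],[0,0,0],0.05]
    - [[0,0,0.007],[0,0,0],0.05]

```text
clock: 32.38
eef_pos: [0.5574, -0.1154, 0.0724]
tcp_rot: [-3.14, -0.001, 1.751]
contact_force: [0.7, 0.8, -0.6]
finger_gap: 0.0499
gripper_force: 0.0
```

>>> carry_out:
  moves:
    - [[0,0,0],[0,0,0],0.01]
    - [[0,0,0],[0,0,0],0.01]
    - [[0,0,0],[0,0,0],0.01]
    - [[0,0,0],[0,0,0],0.01]
    - [[0,0,0],[0,0,0],0.01]
    - [[0,0,0],[0,0,0],0.01]
    - [[0,0,0],[0,0,0],0.01]

```text
clock: 32.97
eef_pos: [0.5583, -0.1167, 0.0751]
tcp_rot: [3.14, 0.001, 1.75]
contact_force: [-1.9, -0.9, 5.8]
finger_gap: 0.0233
gripper_force: 30.0
```

>>> carry_out:
  moves:
    - [[-0.00295,0.00434,0],[0,0,0],0.01]
    - [[-0.00295,0.00434,0],[0,0,0],0.01]
    - [[-0.00295,0.00434,0],[0,0,0],0.01]
    - [[-0.00295,0.00434,0],[0,0,0],0.01]
    - [[-0.00295,0.00434,0],[0,0,0],0.01]
    - [[-0.00295,0.00434,0],[0,0,0],0.01]
    - [[-0.00295,0.00434,0],[0,0,0],0.01]
    - [[-0.00295,0.00434,0],[0,0,0],0.01]

```text
clock: 33.63
eef_pos: [0.5956, -0.1327, 0.0751]
tcp_rot: [-3.141, -0.001, 1.75]
contact_force: [-4.3, 3.0, 7.4]
finger_gap: 0.0233
gripper_force: 30.0
```

>>> carry_out:
  moves:
    - [[-0.00295,0.00434,0],[0,0,0],0.01]
    - [[-0.00295,0.00434,0],[0,0,0],0.01]
    - [[-0.00295,0.00434,0],[0,0,0],0.01]
    - [[-0.00295,0.00434,0],[0,0,0],0.01]
    - [[0,0,0],[0,0,0],0.01]
    - [[0,0,0],[0,0,0],0.01]

```text
clock: 34.13
eef_pos: [0.6162, -0.1417, 0.0751]
tcp_rot: [3.139, 0.0, 1.75]
contact_force: [-1.5, 1.6, 6.1]
finger_gap: 0.0228
gripper_force: 30.0
```

Run:
```python
from h import *
print(tcp()[:3,3].round(4))
for n in('scene','top','wrist'):
    p,d,W,P=shot(n); np.savez('c_'+n,p=p,d=d,W=W)
    print(n)
    for o in marks(n,p,d,W,P): print('   ',o)
```

```text
[ 0.6162 -0.1417  0.0751]
scene
    (np.int32(23), np.float64(265.3), np.float64(246.7), [0.5772, -0.0543])
    (np.int32(15), np.float64(294.1), np.float64(256.8), [0.569, 0.0124])
    (np.int32(31), np.float64(270.1), np.float64(272.8), [0.6259, -0.0133])
top
    (np.int32(12), np.float64(334.6), np.float64(211.4), [0.6292, -0.0148])
wrist
    (np.int32(8), np.float64(261.0), np.float64(0.3), [0.5591, 0.0058])
    (np.int32(128), np.float64(288.0), np.float64(6.1), [0.5735, 0.0042])
    (np.int32(879), np.float64(385.7), np.float64(54.6), [0.6268, -0.0126])
    (np.int32(760), np.float64(276.9), np.float64(114.0), [0.5785, -0.0536])
```

Run:
```python
from h import *
A=np.array
for n,b in(('scene3',dict(round=A([.5772,-.0543]),square=A([.6259,-.0133]),cross=A([.569,.0124]))),('scene2',dict(round=A([.5772,-.0543]),square=A([.6259,-.0133]))),('wrist2',dict(round=A([.5785,-.0536]),square=A([.6268,-.0126])))):
    x,m,e=fit(b); print(n,x.round(4),np.degrees(x[2]).round(1),m['cross'].round(4),e.round(4))
for n,z in (('scene',.003),('top',.003)):
    f=np.load('c_'+n+'.npz'); print(n,circ(f['W'],f['d'],lambda u,v,z:ray(n,u,v,z),.2,z,(.568,.0125),.03))
# pricker shaft/tip seen in the scene camera: cloud between 0.08 and 0.19 near the axis
f=np.load('c_scene.npz');W=f['W']
for lo in np.arange(.085,.19,.015):
    m=(W[...,2]>lo)&(W[...,2]<lo+.015)&(np.hypot(W[...,0]-.568,W[...,1]-.013)<.03); q=W[m]; print(round(lo,3),m.sum(),q.mean(0).round(4) if m.any() else '')
print('cap tip pred px');
```

```text
scene3 [ 0.5926 -0.0198 -1.9882] -113.9 [0.569  0.0126] 0.0002
scene2 [ 0.5926 -0.0197 -1.9908] -114.1 [0.5691 0.0127] 0.0001
wrist2 [ 0.5936 -0.019  -1.9867] -113.8 [0.57   0.0133] 0.0003
scene (array([0.56710694, 0.01319185]), 186)
top (array([0.56977066, 0.01084607]), 152)
0.085 2 [0.5674 0.0131 0.0891]
0.1 5 [0.5737 0.0138 0.1131]
0.115 48 [0.574  0.0178 0.1223]
0.13 35 [0.5756 0.0173 0.1373]
0.145 57 [0.5749 0.0213 0.153 ]
0.16 157 [0.569  0.0264 0.1703]
0.175 12 [0.5712 0.0202 0.1762]
cap tip pred px
```

Scene fits all three marks to 0.2 mm, with the cross at (569.0, 12.6) against pointer tip and cap at (567.4, 13.1). I apply a correction of about −1.8 mm in x.

>>> carry_out:
  moves:
    - [[0.0003,-0.0009,0],[0,0,0],0.01]
    - [[0.0003,-0.0009,0],[0,0,0],0.01]
    - [[0,0,0],[0,0,0],0.01]
    - [[0,0,0],[0,0,0],0.01]

```text
clock: 34.62
eef_pos: [0.6152, -0.1419, 0.0751]
tcp_rot: [3.137, 0.002, 1.75]
contact_force: [2.7, 0.6, 5.8]
finger_gap: 0.0229
gripper_force: 30.0
```

Run:
```python
from h import *
print(tcp()[:3,3].round(4))
for i in range(2):
  for n in('scene','wrist'):
    p,d,W,P=shot(n); M=marks(n,p,d,W,P); b={}
    for o in M:
        q=np.array(o[3])
        if o[0]>12 and q[0]>.6: b['square']=q
        elif o[0]>12 and q[1]<-.03: b['round']=q
        elif n=='scene': b['cross']=q
    x,m,e=fit(b); print(n,{k:v.tolist() for k,v in b.items()},'cross',m['cross'].round(4),e.round(4))
```

```text
[ 0.6152 -0.1419  0.0751]
scene {'round': [0.5765, -0.0542], 'cross': [0.568, 0.0121], 'square': [0.6248, -0.0134]} cross [0.568  0.0124] 0.0004
wrist {'square': [0.6258, -0.0128], 'round': [0.5775, -0.0537]} cross [0.5691 0.0132] 0.0003
scene {'round': [0.5765, -0.0543], 'cross': [0.5679, 0.0122], 'square': [0.6248, -0.0134]} cross [0.5679 0.0124] 0.0003
wrist {'square': [0.6258, -0.0128], 'round': [0.5775, -0.0537]} cross [0.5691 0.0132] 0.0003
```

>>> carry_out:
  moves:
    - [[0.0004,-0.0009,0],[0,0,0],0.01]
    - [[0,0,0],[0,0,0],0.01]
    - [[0,0,0],[0,0,0],0.045]
    - [[0,0,0],[0,0,0],0.045]
    - [[0,0,0],[0,0,0],0.045]
    - [[0,0,0],[0,0,0],0.045]
    - [[0,0,-0.03],[0,0,0],0.045]
    - [[0,0,-0.04],[0,0,0],0]

```text
clock: 35.48
eef_pos: [0.6092, -0.1407, 0.1399]
tcp_rot: [-3.132, -0.004, 1.75]
contact_force: [0.5, -0.1, 0.5]
finger_gap: 0.0407
gripper_force: 0.0
```

>>> carry_out:
  moves:
    - [[0,0,-0.04],[0,0,0],0]
    - [[0,0,-0.04],[0,0,0],0]
    - [[0,0,-0.04],[0,0,0],0]
    - [[0,0,-0.035],[0,0,0],0]
    - [[0.032,-0.0038,0],[0,0,0],0]
    - [[0.032,-0.0038,0],[0,0,0],0]
    - [[0.032,-0.0038,0],[0,0,0],0]
    - [[0,0,0],[0,0,0],0]

```text
clock: 36.15
eef_pos: [0.5822, -0.0443, 0.2989]
tcp_rot: [-3.141, -0.003, 1.754]
contact_force: [-0.4, -0.0, 0.7]
finger_gap: 0.0003
gripper_force: 0.0
```

Run:
```python
from h import *
print(tcp()[:3,3].round(4))
for n in('scene','wrist','top'):
    p,d,W,P=shot(n); M=marks(n,p,d,W,P); b={}
    for o in M:
        q=np.array(o[3])
        if o[0]>10 and q[0]>.6: b['square']=q
        elif o[0]>10 and q[1]<-.03: b['round']=q
        elif n=='scene': b['cross']=q
    if len(b)>1: x,m,e=fit(b); print(n,{k:v.tolist() for k,v in b.items()},'cross',m['cross'].round(4),e.round(4))
    else: print(n,M)
    try: print('cap',circ(W,d,P,.2,.003,(.568,.0125),.03))
    except Exception: print('nocap')
```

```text
[ 0.5822 -0.0443  0.2989]
scene {'round': [0.5752, -0.0544], 'cross': [0.5674, 0.0119], 'square': [0.624, -0.0135]} cross [0.5672 0.0123] 0.0003
cap (array([0.56737056, 0.01309618]), 190)
wrist {'square': [0.6249, -0.0124], 'round': [0.5762, -0.0533]} cross [0.5682 0.0137] 0.0001
cap (array([0.56757554, 0.01308399]), 1248)
top []
cap (array([0.57032842, 0.01199785]), 139)
```

The cross is within 1 mm of the pointer in both cameras (scene 567.2, 12.3 against 567.4, 13.1; wrist 568.2, 13.7 against 567.6, 13.1). I move over the cap and press.

>>> carry_out:
  moves:
    - [[0.0293,-0.0023,0],[0,0,0],0]
    - [[0.0293,-0.0023,0],[0,0,0],0]
    - [[0,0,0.04],[0,0,0],0]
    - [[0,0,0.04],[0,0,0],0]
    - [[0,0,0.022],[0,0,0],0]
    - [[0,0,0.006],[0,0,0],0]
    - [[0,0,0.005],[0,0,0],0]
    - [[0,0,0],[0,0,0],0]

```text
clock: 36.97
eef_pos: [0.5698, 0.007, 0.1856]
tcp_rot: [3.142, 0.0, 1.749]
contact_force: [-0.5, -0.5, 0.2]
finger_gap: 0.0004
gripper_force: 0.0
```

>>> carry_out:
  moves:
    - [[0.006,-0.0015,0],[0,0,0],0]
    - [[0,0,0.004],[0,0,0],0]
    - [[0,0,0.003],[0,0,0],0]
    - [[0,0,0.003],[0,0,0],0]
    - [[0,0,0.003],[0,0,0],0]
    - [[0,0,0.002],[0,0,0],0]
    - [[0,0,0],[0,0,0],0]

```text
clock: 37.55
eef_pos: [0.5676, 0.0137, 0.1713]
tcp_rot: [3.139, 0.0, 1.75]
contact_force: [0.7, 1.4, 5.3]
finger_gap: 0.0004
gripper_force: 2.8
```

>>> carry_out:
  moves:
    - [[0,0,0.001],[0,0,0],0]
    - [[0,0,0.001],[0,0,0],0]
    - [[0,0,0.001],[0,0,0],0]
    - [[0,0,0.001],[0,0,0],0]
    - [[0,0,0],[0,0,0],0]

```text
clock: 37.97
eef_pos: [0.5676, 0.0137, 0.1689]
tcp_rot: [3.138, 0.0, 1.75]
contact_force: [-2.4, 0.9, 11.0]
finger_gap: 0.0004
gripper_force: 5.9
```

Fully down on the stop (11 N, same z as the first prick). I lift well clear and verify.

>>> carry_out:
  moves:
    - [[0,0,-0.02],[0,0,0],0]
    - [[0,0,-0.035],[0,0,0],0]
    - [[0,0,-0.04],[0,0,0],0]
    - [[0,0,-0.04],[0,0,0],0]
    - [[-0.038,0,0],[0,0,0],0]
    - [[-0.038,0,0],[0,0,0],0]
    - [[0,0,0],[0,0,0],0]
    - [[0,0,0],[0,0,0],0]

```text
clock: 38.63
eef_pos: [0.5799, -0.0628, 0.3007]
tcp_rot: [-3.14, -0.0, 1.747]
contact_force: [-1.0, 0.6, 0.4]
finger_gap: 0.0001
gripper_force: 0.0
```

Run:
```python
from h import *
print(tcp()[:3,3].round(4))
for n in('scene','wrist'):
    p,d,W,P=shot(n); M=marks(n,p,d,W,P); b={}
    for o in M:
        q=np.array(o[3])
        if o[0]>10 and q[0]>.6: b['square']=q
        elif o[0]>10 and q[1]<-.03: b['round']=q
        elif n=='scene': b['cross']=q
    x,m,e=fit(b); print(n,'cross',m['cross'].round(4),e.round(4),'cap',circ(W,d,P,.2,.003,(.568,.0125),.03))
    if n=='scene':
        rects(W,d,(('offcut in box',.05,.068),),60,box=(.37,.49,.31,.45)); rects(W,d,(('fig/glue',.12,.14),),60,box=(.5,.75,-.33,-.2)); rects(W,d,(('mallet',.065,.08),),200,box=(.5,.85,.3,.5))
```

```text
[ 0.5799 -0.0628  0.3007]
scene cross [0.5673 0.0124] 0.0004 cap (array([0.56721335, 0.01320224]), 187)
offcut in box 388 [478. 282.] [0.4297 0.3781 0.056 ] [428.  378.1] [62.6 30.2] 5.1
fig/glue 114 [179. 188.] [ 0.5648 -0.2776  0.1261] [ 563.3 -278.6] [27.1 25.1] 14.4
fig/glue 106 [153. 221.] [ 0.66   -0.2735  0.1289] [ 658.7 -274.4] [22.4 21.4] 43.1
mallet 1871 [454. 357.] [0.6117 0.3917 0.0721] [609.4 391.6] [ 72.1 100.5] 89.1
wrist cross [0.5682 0.0136] 0.0001 cap (array([0.56770525, 0.01279515]), 1253)
```

The offcut is in the box and the bystanders haven't moved. The cap is up with the cross under the pointer, so I hand in.

```bash
python3 -c "
from h import *
print(robot.close_job())"
```

```text
the job is handed in; nothing more can be done
None
```

I put the offcut in the scrap box, pricked the square and then the cross, and handed the job in at about 39 s: both marks were within about 2 mm of the pointer by camera, the cross is left under the raised pointer, and the glue bottle, figure and mallet are unmoved (the first grasps missed because the solid fingertips sit about 33 mm higher than described, and finding that out nudged the carriage about 7 mm before the first prick).

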